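# Pack the sewing caddy and leave the look-alikes

### The job

Pack the sewing caddy: stand the wide full spool of thread in the block with the largest hole, the narrow full spool in the block with the middle-sized hole and the dropper bottle in the block with the smallest hole, and lay the shorter, thicker roll in the long trough, each fully down. Leave the empty reel and the longer, thinner roll where they are on the bench.

Things in the scene. Friction and masses are not known exactly. Their poses are not given: they have to be found in the camera images.
- spool_wide_center (a point): Wide full spool of white thread standing upright on the bench, diameter 54 mm, 62 mm tall, loose. Point: its centre, 31 mm above its underside; z is its upright axis.
- spool_narrow_center (a point): Narrow full spool of white thread standing upright, diameter 44 mm, 60 mm tall, loose. Point: its centre, 30 mm above its underside; z is its upright axis.
- bottle_center (a point): Slim dark glass dropper bottle with a white dropper cap, standing upright, diameter 37 mm, 116 mm tall, loose; its straight body reaches up to 70 mm or more. Point: its centre half-way up, 58 mm above its underside; z is its upright axis.
- short_roll_center (a point): Shorter, thicker white roll (rolled sheet), lying flat on the bench, 161 mm long and 52 mm thick, loose; it does not roll away. Point: its centre, 26 mm above its underside; y runs along the roll, z up.
- block_large: Fixed square pale wood block, 80 x 80 x 24 mm, with a round blind hole of diameter 68 mm, 20 mm deep, in the middle of its top (the largest of the three). One of three in a row in the caddy, 88 mm apart, in any order, all 6 mm above the bench. Origin: centre of its underside; the hole's floor is 4 mm, the top 24 mm above it; y along the row, x away from the trough, z up.
- block_medium: Fixed square pale wood block, 80 x 80 x 24 mm, with a round blind hole of diameter 58 mm, 20 mm deep, in the middle of its top (the middle one of the three). One of three in a row in the caddy, 88 mm apart, in any order, all 6 mm above the bench. Origin: centre of its underside; the hole's floor is 4 mm, the top 24 mm above it; y along the row, x away from the trough, z up.
- block_small: Fixed square pale wood block, 80 x 80 x 24 mm, with a round blind hole of diameter 48 mm, 20 mm deep, in the middle of its top (the smallest of the three). One of three in a row in the caddy, 88 mm apart, in any order, all 6 mm above the bench. Origin: centre of its underside; the hole's floor is 4 mm, the top 24 mm above it; y along the row, x away from the trough, z up.
- trough: Fixed long open trough of pale wood, parallel to the row of blocks, 100 mm to its right as the robot sees it. Outside 80 (x) x 188 (y) x 18 mm high, inside 72 x 180, floor 4 mm. Origin: centre of its underside, 6 mm above the bench; inner floor 4 mm, rim 18 mm above it; y along it, x towards the blocks, z up. The caddy (fixed tray, 198 x 272 mm) has its rim 15 mm above the bench.
- empty_reel_center (a point): Look-alike: empty white plastic reel with no thread on it, two flanges of diameter 54 mm on a thin 22 mm core, 62 mm tall, standing upright, loose; to be left alone. Point: its centre, 31 mm above its underside.
- long_roll_center (a point): Look-alike: longer, thinner white foam roll, 208 mm long and 46 mm thick, lying on the bench, loose and light; to be left alone. Point: its centre, 23 mm above its underside; y runs along the roll.
There are look-alikes about, which are no part of the job. Leave any green or red look-alike of the part that bears spool_wide_center alone.

How it is judged:
By the outcome, as a careful person would: the job done as asked, in the order asked, and still so for the second after the job is handed in, with the robot touching nothing.
It also fails if it takes over 102 s, if anything falls off the work surface, if the arm or the gripper's body presses on something with over 40 N, if the wrist force passes 120 N, or if a joint passes its speed limit or range.

### The arm

A 7-joint arm with a two-finger parallel gripper is mounted at the origin on a cart in front of the work surface, level with it; the furniture and walls round the work are solid. World frame = base frame: x ahead of the robot, y to its left, z up, the work surface at z = 0. Lengths are in m, angles in rad, forces in N, time in s.
With the tool pointing down it reaches from about 0.425 to 0.925 m from the base axis. Payload 6.8 kg.
Tool frame: the origin (TCP) lies at the very end of the fingers, on their centre line; the grasp point (between the pads) lies 19 mm behind it (r.grip_depth is the distance from the TCP to the grasp point, in m); z points along the fingers, y is the direction in which the jaws open and shut (so a half turn about z gives the same grasp; the last joint's range is limited). The gripper opens to 85 mm and grips with 20 to 120 N. Pads are 22 mm wide; open, the fingers measure 114 mm over their backs; the gripper's body (76 mm by 85 mm) begins 54 mm behind the grasp point. The pads swing forward as they close: fully open they stand 13 mm farther back than shut.
Start: joints at [-1.327, 0.477, 0.022, 1.555, -0.011, 1.109, -0.083], TCP at [0.233, 0.634, 0.196] pointing down, gripper open.
Joint ranges: [-2.96, 2.96], [-0.34, 2.1], [-1.41, 1.46], [0.24, 2.44], [-1.37, 4.51], [0.17, 1.92], [-2.96, 2.96]. Speed limits (rad/s): [2.39, 2.39, 3.14, 3.14, 3.14, 3.14, 3.14].

### API

Orientations are given as a rotation vector (axis times angle).
In Python, from bench import status, eyes, workorder, spotter, r gives the robot as it stands.
- The arm moves only by the tool drive_tool, never from a script. Its argument "commands" is a list of rows, each an object of numbers: "rx", "ry", "rz": the turn, a rotation vector about the world's x, y, z normalised to -1 to 1, where 1 is 8 degrees; "tx", "ty", "tz": the shift along the world's x, y, z normalised to -1 to 1, where 1 is 20 mm; "grip": the closure, from -1 (fully open) to 1 (shut). A call has 1 to 10 rows; each row shifts and turns the commanded pose from where the row before left it; what a row does not reach is not made up. A row lasts 1/8 s, in which the tool goes at most 62.5 mm and 10.7 degrees, less where a joint would pass 70% of its speed; a pose out of reach is approached as far as the arm can. A call with a number of a shift or a turn outside -1 to 1 is refused whole. A call with a gripper value outside its range is refused whole. The fingers move at their own pace and stop on an object; "grip_force" is the grip in N (left out, the last holds). Time passes only in rows, so rows that do not move let the fingers close. It gives the time, the measured TCP pose, the force and the opening at its end, in the units of the state.
- status.get_obs(): the state, without advancing time (a new reading comes with each control period).
- eyes.grab_frame(name): name is "scene" or "top"; returns a dict with "frame" (420x560x3 uint8, blue, green, red), "range_z" (420x560 float32, m along the optical axis (not along the pixel's ray), 0 where there is no reading), "fx", "fy", "cx", "cy" (pixels), "T" (4x4, takes a point from camera to world coordinates). Camera axes: x right, y down, z forward; pixel columns grow to the right and rows downward; lengths in m; the calibration is good to about 2 mm. A picture is of the moment at which its call begins.
- workorder.hand_in(): hands the job in, once; it reports no verdict.
Trained networks look in the newest picture that a camera, given by its name, has taken for a name from the list of things; names that differ only in an ending like _2 or _b are one class to them, and where a whole thing is asked for, a point or a joint stands for the part that bears it (a point fixed in the world has none). Each returns a list of dicts, best first, with "confidence" (0 to 1); they miss things now and then, are a little off and sometimes report something else, mostly with a low value. They report only what shows in the picture. A call takes as long as a camera call. They do not tell look-alikes from the thing itself.
- spotter.boxes_of(camera, target): "position" ([column, row] as shares, 0 to 1, of the picture: columns of its width, rows of its height, amid what is visible of it).
- spotter.masks_of(camera, target): "mask" (420x560 bool, what is visible of it) and "position" ([column, row] as shares, 0 to 1, of the picture: columns of its width, rows of its height, amid what is visible of it).
The state is a dict: "clock": time; "joints": joint angles; "qvel": joint speeds; "tau": joint torques, N m; "tcp_pos": TCP position; "orientation": TCP orientation; "contact_force": force on the tool from outside, world axes, zero at the start; "moment": the same for the moment, N m; "grip_width": finger opening in m.
Only numpy, scipy, OpenCV 4.12 (cv2) and the standard library are available. Lean on these libraries where they do the work, as an engineer would, in place of code of your own. Each camera call takes 0.05 s, during which the arm holds its last target.

## Working session

There is one attempt and no reset: what is moved stays moved. The work goes in short steps, Python scripts to look and compute and a tool call to move; the robot and the scene stay as the last step left them, time stands still between calls to the robot, and variables do not carry over. Pictures are saved under pics/ and viewed, and the job is handed in when it is done.

Besides the shell and the picture viewer there is one more tool, called after ">>>" as name(argument=value, ...), one argument or row to a line, values as JSON. drive_tool: Moves the arm, as the interface text tells. Scaled input: -1 to 1 covers 20 mm each way for a shift and 8 degrees each way for a turn. Its arguments: {"type":"object","properties":{"commands":{"type":"array","items":{"type":"object","properties":{"rx":{"type":"number"},"ry":{"type":"number"},"rz":{"type":"number"},"tx":{"type":"number"},"ty":{"type":"number"},"tz":{"type":"number"},"grip":{"type":"number"}}}},"grip_force":{"type":"number"}},"required":["commands"]}

```bash
mkdir -p pics; ls; cat > h.py <<'E'
import numpy as np, cv2
from bench import status, eyes, workorder, spotter, r
def world(f):
    d=f["range_z"]; h,w=d.shape
    u,v=np.meshgrid(np.arange(w),np.arange(h))
    p=np.stack([(u-f["cx"])/f["fx"]*d,(v-f["cy"])/f["fy"]*d,d],-1)
    W=p@f["T"][:3,:3].T+f["T"][:3,3]
    W[d<=0]=np.nan
    return W
E
python3 - <<'E'
from h import *
for n in("top","scene"):
    f=eyes.grab_frame(n); np.savez(f"{n}0.npz",**f); cv2.imwrite(f"pics/{n}0.png",f["frame"]); print(n,f["fx"],f["T"].round(3).tolist())
o=status.get_obs(); print(o); print(r.grip_depth)
E
```

```text
pics
top 431.186689074179 [[0.018, -0.993, 0.113, 0.347], [-1.0, -0.017, 0.009, -0.153], [-0.007, -0.113, -0.994, 1.44], [0.0, 0.0, 0.0, 1.0]]
scene 512.1085632189446 [[0.471, -0.409, 0.782, -0.683], [-0.882, -0.204, 0.425, -0.791], [-0.014, -0.89, -0.456, 0.77], [0.0, 0.0, 0.0, 1.0]]
{'clock': 0.1, 'joints': array([-1.32711797,  0.47774602,  0.02236769,  1.55634617, -0.01149364,
        1.10926602, -0.08310791]), 'qvel': array([ 4.81553701e-04, -2.35139528e-03, -1.88639961e-03, -1.77793730e-03,
        7.67602204e-04, -3.55548929e-05, -9.47116914e-04]), 'tau': array([ 4.41393990e-03, -5.97763538e+01,  1.61374658e+00, -2.81952256e+01,
        1.28437273e-02,  5.11705017e-03, -7.19880518e-06]), 'tcp_pos': array([0.23241402, 0.63310877, 0.194807  ]), 'orientation': array([-5.49711989e-01, -3.09297058e+00,  2.56033739e-03]), 'contact_force': array([0.6784865 , 0.75346175, 0.23890447]), 'moment': array([ 0.043463  , -0.03397019,  0.02535505]), 'grip_width': 0.08528658267671181}
0.0187
```

View pics/top0.png

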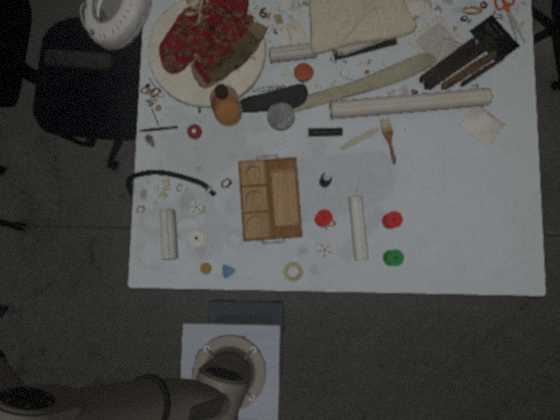

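View pics/scene0.png

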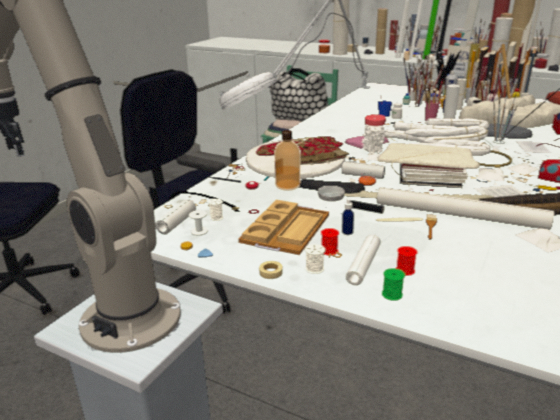

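The top view shows the caddy at about (270,199). The rolls are at (168,233) and (358,228), the round white things at (197,208), (197,239) and (323,250), and the bottle at (325,180). Red look-alikes are at (323,217) and (392,219), and a green one at (393,257). I'll enlarge this and measure.

```bash
python3 - <<'E'
from h import *
f=dict(np.load("top0.npz")); 
c=f["frame"][140:290,120:420]; cv2.imwrite("pics/topc.png",cv2.resize(cv2.convertScaleAbs(c,alpha=1.3),(800,400),interpolation=cv2.INTER_CUBIC))
g=dict(np.load("scene0.npz")); c=g["frame"][180:305,150:420]; cv2.imwrite("pics/scc.png",cv2.resize(c,(800,370),interpolation=cv2.INTER_CUBIC))
W=world(f); 
z=W[...,2]; print(np.nanmedian(z[180:280,310:315]))
for n in ["spool_wide_center","spool_narrow_center","bottle_center","short_roll_center","empty_reel_center","long_roll_center","block_large","block_medium","block_small","trough"]:
  for cam,F in(("top",f),("scene",g)):
    Wc=world(F)
    for d in spotter.masks_of(cam,n)[:4]:
        m=d["mask"]; P=Wc[m]; P=P[~np.isnan(P[:,0])]
        if len(P)==0: continue
        print(n,cam,round(d["confidence"],2),(np.array(d["position"])*[560,420]).round(),m.sum(),"med",np.median(P,0).round(3),"zmax",np.percentile(P[:,2],97).round(3))
E
```

```text
-0.0006194390293636776
spool_wide_center top 0.78 [394. 220.] 272 med [ 0.496 -0.514  0.06 ] zmax 0.067
spool_wide_center top 0.72 [391. 259.] 248 med [ 0.374 -0.514  0.06 ] zmax 0.066
spool_wide_center top 0.71 [323. 253.] 271 med [ 0.395 -0.295  0.061] zmax 0.067
spool_wide_center top 0.64 [325. 219.] 254 med [ 0.499 -0.293  0.061] zmax 0.066
spool_wide_center scene 0.94 [392. 282.] 610 med [ 0.361 -0.527  0.044] zmax 0.064
spool_wide_center scene 0.73 [311. 260.] 469 med [ 0.381 -0.305  0.044] zmax 0.064
spool_wide_center scene 0.69 [407. 257.] 500 med [ 0.484 -0.526  0.046] zmax 0.064
spool_wide_center scene 0.67 [331. 242.] 402 med [ 0.486 -0.302  0.048] zmax 0.064
spool_narrow_center top 0.49 [195. 203.] 175 med [0.524 0.114 0.058] zmax 0.065
spool_narrow_center top 0.2 [256. 197.] 621 med [ 0.563 -0.068  0.026] zmax 0.034
spool_narrow_center scene 0.51 [213. 212.] 269 med [0.516 0.113 0.037] zmax 0.062
bottle_center top 0.7 [327. 180.] 149 med [ 0.62  -0.297  0.071] zmax 0.114
bottle_center scene 0.76 [347. 218.] 381 med [ 0.617 -0.304  0.051] zmax 0.106
short_roll_center top 
[... 584 characters left out ...]
-0.076  0.014] zmax 0.034
block_large scene 0.73 [261. 229.] 529 med [ 0.481 -0.074  0.022] zmax 0.032
block_medium top 0.74 [257. 199.] 530 med [ 0.562 -0.07   0.026] zmax 0.034
block_medium top 0.72 [285. 198.] 1257 med [ 0.572 -0.168  0.01 ] zmax 0.025
block_medium scene 0.74 [275. 218.] 375 med [ 0.573 -0.066  0.028] zmax 0.032
block_medium scene 0.65 [197. 222.] 327 med [0.422 0.11  0.033] zmax 0.064
block_small top 0.78 [249. 172.] 543 med [ 0.65  -0.06   0.028] zmax 0.035
block_small top 0.66 [257. 227.] 569 med [ 0.473 -0.075  0.013] zmax 0.034
trough top 0.9 [287. 198.] 1353 med [ 0.57  -0.169  0.011] zmax 0.026
trough scene 0.65 [301. 226.] 921 med [ 0.567 -0.165  0.012] zmax 0.026
```

View pics/topc.png

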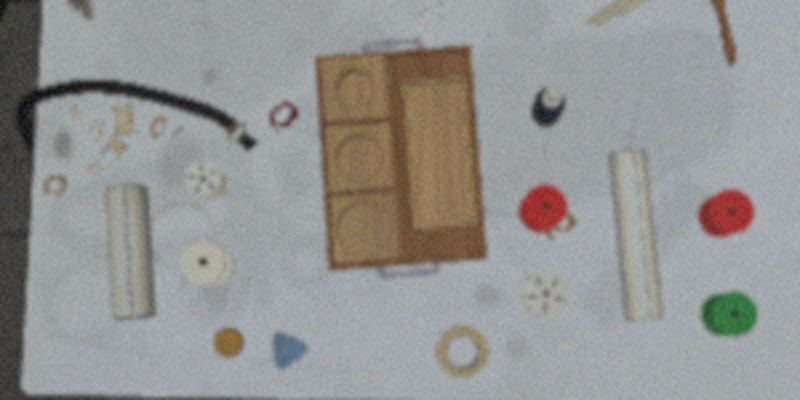

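View pics/scc.png

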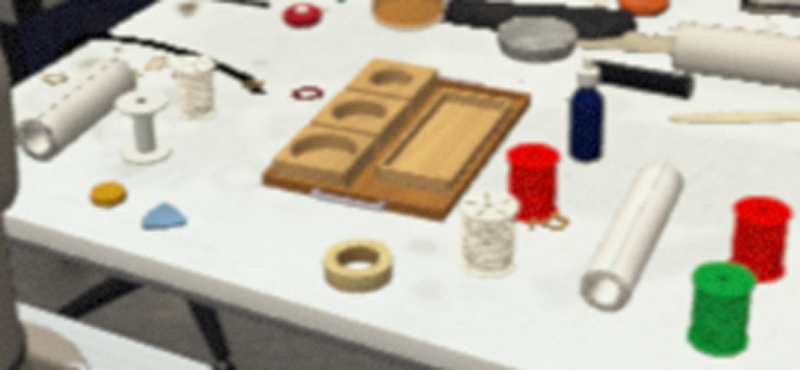

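Candidates for the white spool: (323,250), (197,239) and (197,205) in the top view.
- (323,250) is white, wound and wide, so it is the wide full spool.
- (197,239) has a bare thin core in the scene crop, so it is the empty reel.
- (197,205) is wound and narrower, so it is the narrow full spool.

For the rolls, the left one at (168,233) is higher (0.055 against 0.050) and shorter, so it is the short roll. Next I'll measure exactly.

```bash
python3 - <<'E'
from h import *
F={n:dict(np.load(n+"0.npz")) for n in("top","scene")}
Ws={n:world(F[n]) for n in F}
def near(n,c,rad,z0,z1):
    W=Ws[n]; m=(np.hypot(W[...,0]-c[0],W[...,1]-c[1])<rad)&(W[...,2]>z0)&(W[...,2]<z1); return W[m]
for nm,c,z0,z1,rad in[("wide",(.39,-.295),.052,.075,.05),("narrow",(.522,.114),.05,.075,.045),("bottle_body",(.622,-.3),.02,.065,.05),("bottle_cap",(.622,-.3),.09,.13,.05),("reel",(.424,.109),.052,.075,.045)]:
    for n in F:
        P=near(n,c,rad,z0,z1)
        if len(P)<5: print(nm,n,len(P)); continue
        cc,rr=cv2.minEnclosingCircle(P[:,:2].astype(np.float32)*1000)
        print(nm,n,len(P),"mean",P.mean(0).round(4),"enc",np.round(cc),round(rr,1),"zmax",P[:,2].max().round(4), "ext",np.ptp(P[:,:2],axis=0).round(3))
for nm,c,z0 in[("short",(.438,.206),.02),("long",(.469,-.407),.02)]:
    for n in F:
        P=near(n,c,.14,z0,.07); 
        P=P[np.abs(P[:,1]-c[1])<.05]
        rect=cv2.minAreaRect(P[:,:2].astype(np.float32)*1000); print(nm,n,len(P),rect,np.percentile(P[:,2],95).round(4))
        top=P[P[:,2]>np.percentile(P[:,2],95)-.012]; d=np.linalg.svd(top[:,:2]-top[:,:2].mean(0))[2][0]; print("  axis",d.round(3),"topmean",top.mean(0).round(4))
# caddy block tops and holes
W=Ws["top"]; P=near("top",(.565,-.1),.19,.024,.045)
print("blocks top", cv2.minAreaRect(P[:,:2].astype(np.float32)*1000))
# height map
S=3;im=np.zeros((400,400,3),np.uint8)
for n,ch in(("top",2),("scene",1)):
    Q=near(n,(.565,-.11),.22,-.01,.06)
    u=((Q[:,1]+.11)*-900+200).astype(int);v=((Q[:,0]-.565)*-900+200).astype(int)
    for a,b,z in zip(u,v,Q[:,2]):
        if 0<=a<400 and 0<=b<400: cv2.circle(im,(a,b),1,tuple(int(max(0,min(255,z*6000))) if k==ch else int(im[b,a,k]) for k in range(3)),-1)
cv2.imwrite("pics/hm.png",im)
f=F["top"]; c=f["frame"][150:250,230:310]; cv2.imwrite("pics/cad.png",cv2.resize(cv2.convertScaleAbs(c,alpha=1.5),(480,600),interpolation=cv2.INTER_CUBIC))
f=F["scene"]; c=f["frame"][190:260,230:335]; cv2.imwrite("pics/cads.png",cv2.resize(cv2.convertScaleAbs(c,alpha=1.1),(800,533),interpolation=cv2.INTER_CUBIC))
E
```

```text
wide top 217 mean [ 0.3961 -0.297   0.0614] enc [ 396. -297.] 26.8 zmax 0.0692 ext [0.051 0.051]
wide scene 203 mean [ 0.3939 -0.2992  0.0609] enc [ 398. -296.] 31.4 zmax 0.0663 ext [0.058 0.052]
narrow top 139 mean [0.5275 0.1188 0.0601] enc [528. 119.] 22.1 zmax 0.07 ext [0.04  0.043]
narrow scene 90 mean [0.5249 0.1171 0.0583] enc [528. 120.] 23.8 zmax 0.064 ext [0.046 0.046]
bottle_body top 37 mean [ 0.6147 -0.2976  0.0463] enc [ 627. -301.] 18.7 zmax 0.0648 ext [0.036 0.036]
bottle_body scene 164 mean [ 0.6154 -0.3053  0.0423] enc [ 623. -302.] 20.2 zmax 0.0649 ext [0.032 0.039]
bottle_cap top 48 mean [ 0.6256 -0.2989  0.1026] enc [ 627. -300.] 11.7 zmax 0.1175 ext [0.021 0.022]
bottle_cap scene 59 mean [ 0.6228 -0.3014  0.1018] enc [ 623. -302.] 12.2 zmax 0.1182 ext [0.022 0.021]
reel top 221 mean [0.4261 0.1136 0.062 ] enc [426. 114.] 26.9 zmax 0.0704 ext [0.052 0.053]
reel scene 128 mean [0.4247 0.1125 0.0615] enc [424. 115.] 29.3 zmax 0.0666 ext [0.057 0.053]
short top 800 ((439.03912353515625, 210.52484130859375), (161.59461975097656, 52.90592956542969), 5.5472307205200195) 0.0547
  axis [-0.995 -0.104] topmean [0.4382 0.2095 0.0495]
short scene 585 ((438.6324462890625, 206.52552795410156), (167.66290283203125, 55.211814880371094), 5.110524654388428) 0.0532
  axis [-0.996 -0.085] topmean [0.4309 0.2029 0.0487]
long top 896 ((471.58062744140625, -411.0771179199219), (208.38238525390625, 46.46479797363281), 5.593095779418945) 0.0486
  axis [-0.995 -0.095] topmean [ 0.4694 -0.4105  0.0432]
long scene 771 ((471.8815002441406, -412.198486328125), (215.17385864257812, 45.69615936279297), 5.5702433586120605) 0.0477
  axis [-0.995 -0.099] topmean [ 0.4609 -0.4152  0.0433]
blocks top ((568.6056518554688, -146.76873779296875), (256.0438232421875, 237.38623046875), 5.343001842498779)
```

View pics/cad.png

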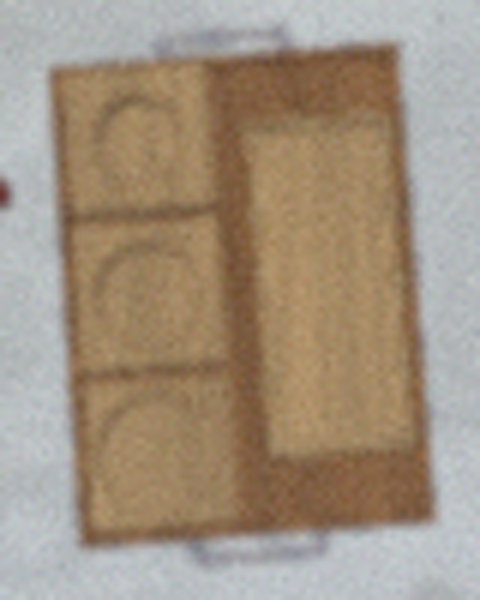

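View pics/cads.png

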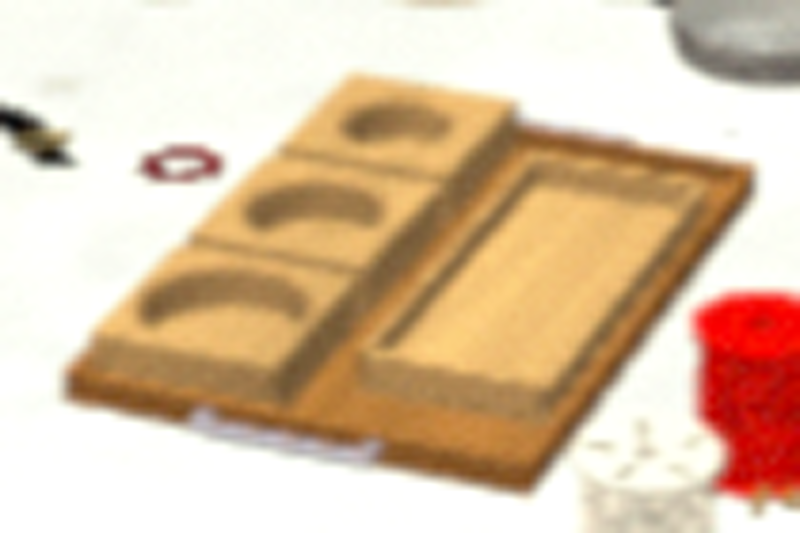

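View pics/hm.png

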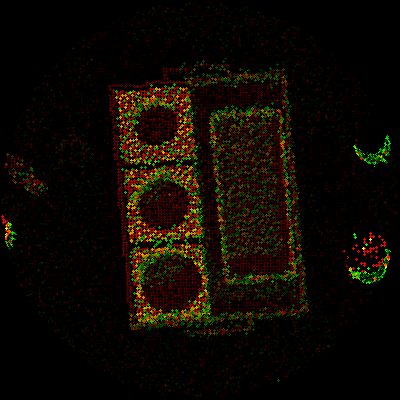

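The near block has the largest hole, the middle one the medium and the far one the smallest. Now to fit their centres.

```bash
python3 - <<'E'
from h import *
from scipy.optimize import minimize
F={n:dict(np.load(n+"0.npz")) for n in("top","scene")}
for n in F:
    W=world(F[n]).reshape(-1,3); W=W[~np.isnan(W[:,0])]
    m=(np.abs(W[:,0]-.565)<.17)&(np.abs(W[:,1]+.12)<.13)
    P=W[m]
    # model height map: params xc,yc (middle block centre), yaw
    def h(p,P,tr):
        c,s=np.cos(p[2]),np.sin(p[2])
        a=c*(P[:,0]-p[0])+s*(P[:,1]-p[1])   # along row (away from robot)
        b=-s*(P[:,0]-p[0])+c*(P[:,1]-p[1])  # left
        z=np.full(len(P),.006)
        for k,D in((-1,.068),(0,.058),(1,.048)):
            aa=a-k*.088
            inb=(abs(aa)<.04)&(abs(b)<.04); z[inb]=.030
            z[np.hypot(aa,b)<D/2]=.010
        bb=b+.1; 
        t=(abs(a-tr)<.094)&(abs(bb)<.04); z[t]=.024
        t=(abs(a-tr)<.090)&(abs(bb)<.036); z[t]=.010
        out=(abs(a)>.136)|(b>.049)|(b<-.149); z[out]=np.nan
        return z
    def cost(q):
        z=h(q[:3],P,q[3]); ok=~np.isnan(z); return np.minimum(abs(P[ok,2]-z[ok]),.012).mean()
    best=min((minimize(cost,[x,y,t,0],method="Nelder-Mead",options=dict(initial_simplex=np.array([[x,y,t,0]]+[[x+.006*(i==0),y+.006*(i==1),t+.03*(i==2),.006*(i==3)] for i in range(4)]))) for x in(.558,.566,.574) for y in(-.078,-.07,-.062) for t in(.07,.1)),key=lambda r:r.fun)
    p=best.x; d=np.array([np.cos(p[2]),np.sin(p[2])]); l=np.array([-d[1],d[0]])
    print(n,best.fun,p.round(4),"near",(p[:2]-.088*d).round(4),"far",(p[:2]+.088*d).round(4),"trough",(p[:2]+p[3]*d-.1*l).round(4))
E
```

```text
top 0.0033103634577066688 [ 5.619e-01 -6.860e-02  9.070e-02  1.000e-04] near [ 0.4742 -0.0765] far [ 0.6495 -0.0606] trough [ 0.5711 -0.1682]
scene 0.008096893284124483 [ 0.5588 -0.0691  0.0964 -0.0018] near [ 0.4712 -0.0776] far [ 0.6464 -0.0606] trough [ 0.5666 -0.1688]
```

Everything is measured, so I'll start moving. I'm turning the jaw 25.6° so it sits across the row, and arcing round the base towards the wide spool.

>>> drive_tool(
  commands=[
    {"tx": 0.9,"ty": -1,"rz": 0.32,"grip": -1},
    {"tx": 0.9,"ty": -1,"rz": 0.32,"grip": -1},
    {"tx": 0.9,"ty": -1,"rz": 0.32,"grip": -1},
    {"tx": 0.9,"ty": -1,"rz": 0.32,"grip": -1},
    {"tx": 0.9,"ty": -1,"rz": 0.32,"grip": -1},
    {"tx": 0.9,"ty": -1,"rz": 0.32,"grip": -1},
    {"tx": 0.9,"ty": -1,"rz": 0.32,"grip": -1},
    {"tx": 0.9,"ty": -1,"rz": 0.32,"grip": -1},
    {"tx": 0.9,"ty": -1,"rz": 0.32,"grip": -1},
    {"tx": 0.9,"ty": -1,"rz": 0.32,"grip": -1},
  ],
  grip_force=40,
)

```text
validation failed for argument at $.co...
```

>>> drive_tool(
  commands=[
    {"tx": 0.9,"ty": -0.99,"tz": 0.0,"rx": 0.0,"ry": 0.0,"rz": 0.32,"grip": -1.0},
  ],
  grip_force=40,
)

```text
clock: 1.23
tcp_pos: [0.2482, 0.6153, 0.1955]
orientation: [-0.472, -3.104, -0.001]
contact_force: [0.4, 0.3, -0.5]
grip_width: 0.0851
```

>>> drive_tool(
  commands=[
    {"tx": 0.9,"ty": -1,"tz": 0,"rx": 0,"ry": 0,"rz": 0.32,"grip": -1},
    {"tx": 0.9,"ty": -1,"tz": 0,"rx": 0,"ry": 0,"rz": 0.32,"grip": -1},
    {"tx": 0.9,"ty": -1,"tz": 0,"rx": 0,"ry": 0,"rz": 0.32,"grip": -1},
    {"tx": 0.9,"ty": -1,"tz": 0,"rx": 0,"ry": 0,"rz": 0.32,"grip": -1},
    {"tx": 0.9,"ty": -1,"tz": 0,"rx": 0,"ry": 0,"rz": 0.32,"grip": -1},
    {"tx": 0.9,"ty": -1,"tz": 0,"rx": 0,"ry": 0,"rz": 0.32,"grip": -1},
    {"tx": 0.9,"ty": -1,"tz": 0,"rx": 0,"ry": 0,"rz": 0.32,"grip": -1},
    {"tx": 0.9,"ty": -1,"tz": 0,"rx": 0,"ry": 0,"rz": 0.32,"grip": -1},
    {"tx": 0.9,"ty": -1,"tz": 0,"rx": 0,"ry": 0,"rz": 0.32,"grip": -1},
    {"tx": 0.9,"ty": -1,"tz": 0,"rx": 0,"ry": 0,"rz": 0,"grip": -1},
  ],
)

```text
clock: 2.48
tcp_pos: [0.4312, 0.4132, 0.1958]
orientation: [-0.15, 3.138, 0.0]
contact_force: [-0.0, 0.1, 0.6]
grip_width: 0.0854
```

>>> drive_tool(
  commands=[
    {"tx": 0.8,"ty": -1,"tz": 0,"rx": 0,"ry": 0,"rz": 0,"grip": -1},
    {"tx": 0.8,"ty": -1,"tz": 0,"rx": 0,"ry": 0,"rz": 0,"grip": -1},
    {"tx": 0.8,"ty": -1,"tz": 0,"rx": 0,"ry": 0,"rz": 0,"grip": -1},
    {"tx": 0.8,"ty": -1,"tz": 0,"rx": 0,"ry": 0,"rz": 0,"grip": -1},
    {"tx": 0.3,"ty": -1,"tz": 0,"rx": 0,"ry": 0,"rz": 0,"grip": -1},
    {"tx": 0,"ty": -1,"tz": 0,"rx": 0,"ry": 0,"rz": 0,"grip": -1},
    {"tx": 0,"ty": -1,"tz": 0,"rx": 0,"ry": 0,"rz": 0,"grip": -1},
    {"tx": 0,"ty": -1,"tz": 0,"rx": 0,"ry": 0,"rz": 0,"grip": -1},
    {"tx": 0,"ty": -1,"tz": 0,"rx": 0,"ry": 0,"rz": 0,"grip": -1},
    {"tx": 0,"ty": -1,"tz": 0,"rx": 0,"ry": 0,"rz": 0,"grip": -1},
  ],
)

```text
clock: 3.72
tcp_pos: [0.5005, 0.2126, 0.1958]
orientation: [-0.149, 3.138, 0.0]
contact_force: [0.9, 0.4, -0.3]
grip_width: 0.0852
```

>>> drive_tool(
  commands=[
    {"tx": 0,"ty": -1,"tz": 0,"rx": 0,"ry": 0,"rz": 0,"grip": -1},
    {"tx": 0,"ty": -1,"tz": 0,"rx": 0,"ry": 0,"rz": 0,"grip": -1},
    {"tx": 0,"ty": -1,"tz": 0,"rx": 0,"ry": 0,"rz": 0,"grip": -1},
    {"tx": 0,"ty": -1,"tz": 0,"rx": 0,"ry": 0,"rz": 0,"grip": -1},
    {"tx": 0,"ty": -1,"tz": 0,"rx": 0,"ry": 0,"rz": 0,"grip": -1},
    {"tx": 0,"ty": -1,"tz": 0,"rx": 0,"ry": 0,"rz": 0,"grip": -1},
    {"tx": 0,"ty": -1,"tz": 0,"rx": 0,"ry": 0,"rz": 0,"grip": -1},
    {"tx": 0,"ty": -1,"tz": 0,"rx": 0,"ry": 0,"rz": 0,"grip": -1},
    {"tx": 0,"ty": -1,"tz": 0,"rx": 0,"ry": 0,"rz": 0,"grip": -1},
    {"tx": 0,"ty": -1,"tz": 0,"rx": 0,"ry": 0,"rz": 0,"grip": -1},
  ],
)

```text
clock: 4.97
tcp_pos: [0.5005, 0.0126, 0.1957]
orientation: [-0.149, 3.138, 0.0]
contact_force: [0.7, 0.3, -0.1]
grip_width: 0.0856
```

>>> drive_tool(
  commands=[
    {"tx": -0.5,"ty": -1,"tz": 0,"rx": 0,"ry": 0,"rz": 0,"grip": -1},
    {"tx": -0.5,"ty": -1,"tz": 0,"rx": 0,"ry": 0,"rz": 0,"grip": -1},
    {"tx": -0.5,"ty": -1,"tz": 0,"rx": 0,"ry": 0,"rz": 0,"grip": -1},
    {"tx": -0.5,"ty": -1,"tz": 0,"rx": 0,"ry": 0,"rz": 0,"grip": -1},
    {"tx": -0.5,"ty": -1,"tz": 0,"rx": 0,"ry": 0,"rz": 0,"grip": -1},
    {"tx": -0.5,"ty": -1,"tz": 0,"rx": 0,"ry": 0,"rz": 0,"grip": -1},
    {"tx": -0.5,"ty": -1,"tz": -0.5,"rx": 0,"ry": 0,"rz": 0,"grip": -1},
    {"tx": -0.5,"ty": -1,"tz": -1,"rx": 0,"ry": 0,"rz": 0,"grip": -1},
    {"tx": -0.5,"ty": -1,"tz": -1,"rx": 0,"ry": 0,"rz": 0,"grip": -1},
    {"tx": -0.5,"ty": -1,"tz": 0,"rx": 0,"ry": 0,"rz": 0,"grip": -1},
  ],
)

```text
clock: 6.22
tcp_pos: [0.3982, -0.1866, 0.1444]
orientation: [0.149, -3.135, -0.002]
contact_force: [0.1, 0.6, 1.0]
grip_width: 0.0853
```

>>> drive_tool(
  commands=[
    {"tx": -0.05,"ty": -1,"tz": -0.4,"rx": 0,"ry": 0,"rz": 0,"grip": -1},
    {"tx": -0.05,"ty": -1,"tz": -0.4,"rx": 0,"ry": 0,"rz": 0,"grip": -1},
    {"tx": -0.05,"ty": -1,"tz": -0.4,"rx": 0,"ry": 0,"rz": 0,"grip": -1},
    {"tx": -0.05,"ty": -1,"tz": -0.4,"rx": 0,"ry": 0,"rz": 0,"grip": -1},
    {"tx": -0.05,"ty": -1,"tz": -0.4,"rx": 0,"ry": 0,"rz": 0,"grip": -1},
    {"tx": 0,"ty": -0.55,"tz": 0,"rx": 0,"ry": 0,"rz": 0,"grip": -1},
    {"tx": 0,"ty": 0,"tz": 0,"rx": 0,"ry": 0,"rz": 0,"grip": -1},
  ],
)

```text
clock: 7.1
tcp_pos: [0.3952, -0.2977, 0.106]
orientation: [-0.147, 3.138, -0.0]
contact_force: [0.1, -0.5, -0.2]
grip_width: 0.0856
```

```bash
python3 - <<'E'
from h import *
f=eyes.grab_frame("scene"); c=f["frame"][150:320,220:440]; cv2.imwrite("pics/s1.png",cv2.resize(c,(770,595),interpolation=cv2.INTER_CUBIC)); o=status.get_obs(); print(o["tcp_pos"],o["orientation"],o["joints"].round(2))
E
```

```text
[ 0.39547911 -0.29700442  0.10599473] [-1.48543193e-01  3.13778962e+00  3.13182713e-04] [ 0.18  0.31  0.41  2.09 -0.18  0.77  2.36]
```

View pics/s1.png

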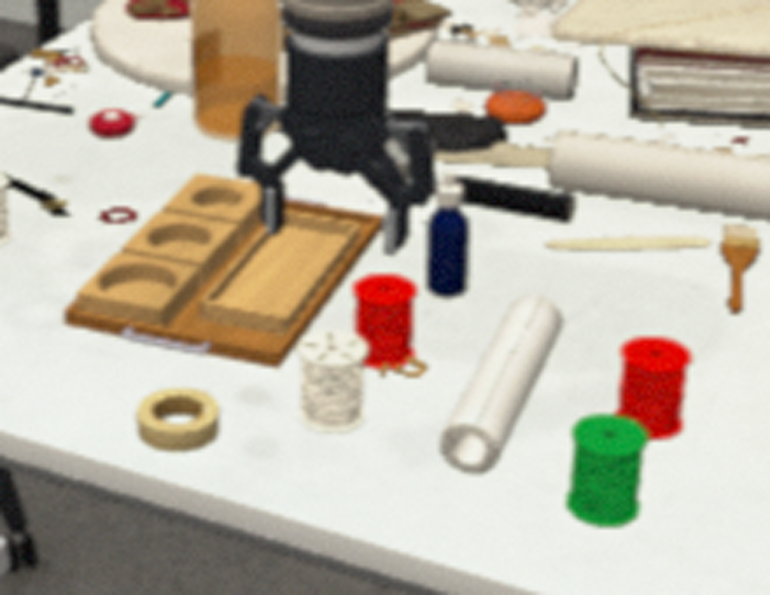

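The crop shows the white wound spool at (333,385), with the gripper centred above it. It is neither red nor green and has a thick wound core, so it is the wide full spool. Descending and gripping.

>>> drive_tool(
  commands=[
    {"tx": 0,"ty": 0,"tz": -1,"rx": 0,"ry": 0,"rz": 0,"grip": -1},
    {"tx": 0,"ty": 0,"tz": -1,"rx": 0,"ry": 0,"rz": 0,"grip": -1},
    {"tx": 0,"ty": 0,"tz": -1,"rx": 0,"ry": 0,"rz": 0,"grip": -1},
    {"tx": 0,"ty": 0,"tz": -1,"rx": 0,"ry": 0,"rz": 0,"grip": -1},
    {"tx": 0,"ty": 0,"tz": -0.15,"rx": 0,"ry": 0,"rz": 0,"grip": -1},
    {"tx": 0,"ty": 0,"tz": 0,"rx": 0,"ry": 0,"rz": 0,"grip": 1},
    {"tx": 0,"ty": 0,"tz": 0,"rx": 0,"ry": 0,"rz": 0,"grip": 1},
    {"tx": 0,"ty": 0,"tz": 0,"rx": 0,"ry": 0,"rz": 0,"grip": 1},
    {"tx": 0,"ty": 0,"tz": 0,"rx": 0,"ry": 0,"rz": 0,"grip": 1},
    {"tx": 0,"ty": 0,"tz": 0,"rx": 0,"ry": 0,"rz": 0,"grip": 1},
  ],
  grip_force=40,
)

```text
clock: 8.4
tcp_pos: [0.3993, -0.296, 0.0264]
orientation: [-0.151, 3.132, 0.002]
contact_force: [-1.3, 12.8, 40.1]
grip_width: 0.0003
```

The fingers closed to nothing, with 40 N of upward force. I'll look before doing anything else.

```bash
python3 - <<'E'
from h import *
f=eyes.grab_frame("scene"); c=f["frame"][150:320,220:440]; cv2.imwrite("pics/s2.png",cv2.resize(c,(770,595),interpolation=cv2.INTER_CUBIC)); o=status.get_obs(); print(o["tcp_pos"],o["contact_force"],o["grip_width"],o["joints"].round(3))
E
```

```text
[ 0.39918401 -0.29582325  0.02638772] [-2.04213909 11.2902818  35.88048177] -0.00018198166931202839 [ 0.239  0.45   0.34   2.132 -0.271  0.595  2.441]
```

View pics/s2.png

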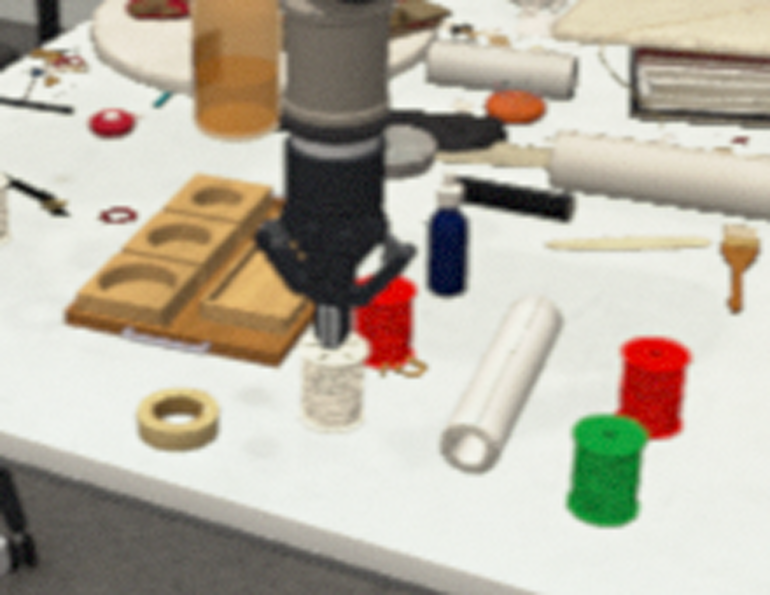

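The closed fingertips are resting on top of the spool, at about z = 0.062, while the reported TCP is 0.026. So the real tips sit higher than reported. I'll back off and measure the tips with the depth cameras.

>>> drive_tool(
  commands=[
    {"tx": 0,"ty": 0,"tz": 0.5,"rx": 0,"ry": 0,"rz": 0,"grip": 1},
    {"tx": 0,"ty": 0,"tz": 1,"rx": 0,"ry": 0,"rz": 0,"grip": 1},
    {"tx": 0,"ty": 0,"tz": 1,"rx": 0,"ry": 0,"rz": 0,"grip": 1},
    {"tx": 0,"ty": 0,"tz": 0.5,"rx": 0,"ry": 0,"rz": 0,"grip": 1},
    {"tx": 0,"ty": 0,"tz": 0,"rx": 0,"ry": 0,"rz": 0,"grip": 1},
  ],
)

```text
clock: 9.07
tcp_pos: [0.3961, -0.2974, 0.0833]
orientation: [-0.149, 3.137, -0.001]
contact_force: [0.8, -0.6, -0.8]
grip_width: -0.0001
```

```bash
python3 - <<'E'
from h import *
f=eyes.grab_frame("scene"); np.savez("s3.npz",**f); c=f["frame"][150:320,220:440]; cv2.imwrite("pics/s3.png",cv2.resize(c,(770,595),interpolation=cv2.INTER_CUBIC)); o=status.get_obs(); print(o["tcp_pos"],o["contact_force"],o["grip_width"],o["joints"].round(3))
W=world(f); p=o["tcp_pos"]
m=(np.hypot(W[...,0]-p[0],W[...,1]-p[1])<.05)&(W[...,2]>.02)
vs,us=np.where(m)
for v in range(vs.min(),vs.max()+1,3):
    q=W[v][m[v]]
    if len(q): print(v,np.where(m[v])[0][[0,-1]],q.min(0).round(3),q.max(0).round(3))
E
```

```text
[ 0.39564773 -0.29703411  0.08268969] [-0.10575436 -0.10882044 -0.38390625] -0.0004524247671671905 [ 0.19   0.351  0.397  2.104 -0.203  0.722  2.384]
58 [298 298] [ 0.355 -0.271  0.565] [ 0.355 -0.271  0.565]
61 [300 300] [ 0.354 -0.276  0.559] [ 0.354 -0.276  0.559]
64 [302 303] [ 0.35  -0.283  0.553] [ 0.359 -0.281  0.554]
67 [303 305] [ 0.352 -0.287  0.547] [ 0.357 -0.284  0.548]
70 [305 308] [ 0.352 -0.29   0.538] [ 0.371 -0.287  0.542]
73 [306 310] [ 0.349 -0.296  0.533] [ 0.364 -0.292  0.536]
76 [306 313] [ 0.346 -0.3    0.524] [ 0.377 -0.294  0.53 ]
79 [309 315] [ 0.35  -0.304  0.518] [ 0.379 -0.3    0.523]
82 [309 319] [ 0.346 -0.32   0.517] [ 0.36  -0.302  0.518]
85 [312 324] [ 0.348 -0.328  0.508] [ 0.37  -0.309  0.512]
88 [313 327] [ 0.348 -0.334  0.502] [ 0.374 -0.311  0.505]
91 [313 330] [ 0.349 -0.339  0.495] [ 0.377 -0.31   0.499]
94 [314 333] [ 0.35  -0.342  0.486] [ 0.388 -0.313  0.492]
97 [313 333] [ 0.348 -0.343  0.48 ] [ 0.387 -0.311  0.485]
100 [312 333] [ 0.347 -0.344  0.473] [ 0.385 -0.309  0.478]
103 [314 334] [ 0.351 -0.346  0.466] [ 0.387 -0.312  0.471]
106 
[... 2295 characters left out ...]
84 -0.312  0.15 ] [ 0.399 -0.284  0.157]
223 [309 320] [ 0.384 -0.31   0.141] [ 0.404 -0.284  0.149]
226 [309 320] [ 0.384 -0.311  0.131] [ 0.405 -0.286  0.139]
229 [311 318] [ 0.383 -0.31   0.127] [ 0.392 -0.292  0.131]
244 [312 316] [ 0.42  -0.29   0.061] [ 0.425 -0.28   0.064]
247 [305 323] [ 0.395 -0.314  0.059] [ 0.42  -0.271  0.065]
250 [305 324] [ 0.381 -0.32   0.058] [ 0.411 -0.278  0.065]
253 [306 322] [ 0.371 -0.323  0.053] [ 0.402 -0.283  0.064]
256 [305 323] [ 0.371 -0.32   0.041] [ 0.406 -0.276  0.056]
259 [305 322] [ 0.371 -0.322  0.031] [ 0.396 -0.276  0.046]
262 [305 322] [ 0.372 -0.322  0.023] [ 0.397 -0.277  0.038]
265 [307 321] [ 0.371 -0.321  0.02 ] [ 0.392 -0.286  0.027]
```

View pics/s3.png

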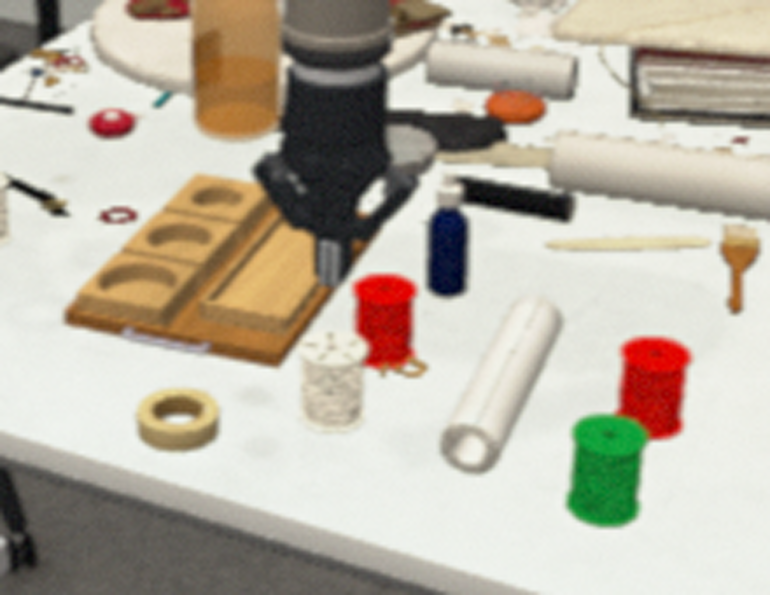

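```bash
python3 - <<'E'
from h import *
f=dict(np.load("s3.npz"));W=world(f)
for v in range(224,240): print(v,[(u,W[v,u].round(3).tolist()) for u in (311,314,317)], f["frame"][v,311:319,1])
E
```

```text
224 [(311, [0.386, -0.293, 0.143]), (314, [0.387, -0.3, 0.144]), (317, [0.391, -0.307, 0.144])] [101 125 105 105 120 106  64  41]
225 [(311, [0.383, -0.294, 0.141]), (314, [0.384, -0.302, 0.142]), (317, [0.391, -0.307, 0.141])] [102 121 103 101 119  99  65  39]
226 [(311, [0.387, -0.292, 0.136]), (314, [0.385, -0.301, 0.139]), (317, [0.39, -0.308, 0.139])] [ 98 121 103 105 119  97  58  36]
227 [(311, [0.387, -0.292, 0.133]), (314, [0.386, -0.301, 0.136]), (317, [0.388, -0.309, 0.137])] [ 96 113  94 100 120  97  56  40]
228 [(311, [0.385, -0.293, 0.131]), (314, [0.389, -0.3, 0.131]), (317, [0.387, -0.309, 0.134])] [101 110  91 101 120  95  54  64]
229 [(311, [0.388, -0.292, 0.127]), (314, [0.388, -0.301, 0.129]), (317, [0.392, -0.307, 0.128])] [115 112  91 105 122  96  74 110]
230 [(311, [0.387, -0.292, 0.124]), (314, [0.385, -0.302, 0.128]), (317, [0.401, -0.303, 0.12])] [114 109  94 102 116 108 114 163]
231 [(311, [0.387, -0.292, 0.121]), (314, [0.386, -0.301, 0.124]), (317, [0.594, -0.216, 0.001])] [104 106  82  90 109 127 168 213]
232 [(311, [0.56, -0.212, 0.013]), (314, [0.567, -
[... 300 characters left out ...]
, 0.001])] [106  85  77 123 187 227 234 236]
235 [(311, [0.544, -0.219, 0.012]), (314, [0.567, -0.218, 0.0]), (317, [0.57, -0.227, 0.001])] [ 95  75  97 160 215 232 233 233]
236 [(311, [0.544, -0.219, 0.009]), (314, [0.556, -0.224, 0.004]), (317, [0.567, -0.229, -0.0])] [ 78  95 149 202 229 234 234 233]
237 [(311, [0.546, -0.218, 0.004]), (314, [0.555, -0.224, 0.001]), (317, [0.565, -0.23, -0.003])] [ 90 143 200 229 233 232 231 232]
238 [(311, [0.544, -0.219, 0.002]), (314, [0.55, -0.227, 0.001]), (317, [0.55, -0.237, 0.003])] [117 191 227 233 233 231 230 231]
239 [(311, [0.546, -0.219, -0.003]), (314, [0.548, -0.227, -0.002]), (317, [0.546, -0.238, 0.002])] [160 217 231 232 230 230 229 233]
```

The depth image puts the closed tips at z ≈ 0.122 against a reported 0.083, and the touch on the spool agrees. x and y match. So the true tip is about 38 mm above the reported TCP, and I'll work with reported z = wanted z − 0.038.

>>> drive_tool(
  commands=[
    {"tx": 0,"ty": 0,"tz": 0,"rx": 0,"ry": 0,"rz": 0,"grip": -1},
    {"tx": 0,"ty": 0,"tz": 0,"rx": 0,"ry": 0,"rz": 0,"grip": -1},
    {"tx": 0,"ty": 0,"tz": 0,"rx": 0,"ry": 0,"rz": 0,"grip": -1},
    {"tx": 0,"ty": 0,"tz": 0,"rx": 0,"ry": 0,"rz": 0,"grip": -1},
    {"tx": 0,"ty": 0,"tz": -1,"rx": 0,"ry": 0,"rz": 0,"grip": -1},
    {"tx": 0,"ty": 0,"tz": -1,"rx": 0,"ry": 0,"rz": 0,"grip": -1},
    {"tx": 0,"ty": 0,"tz": -1,"rx": 0,"ry": 0,"rz": 0,"grip": -1},
    {"tx": 0,"ty": 0,"tz": -0.5,"rx": 0,"ry": 0,"rz": 0,"grip": -1},
  ],
)

```text
clock: 10.12
tcp_pos: [0.3951, -0.2968, 0.0118]
orientation: [0.149, -3.137, -0.001]
contact_force: [-1.4, -0.1, 0.7]
grip_width: 0.0853
```

>>> drive_tool(
  commands=[
    {"tx": 0,"ty": 0,"tz": -0.8,"rx": 0,"ry": 0,"rz": 0,"grip": -1},
    {"tx": 0,"ty": 0,"tz": -0.6,"rx": 0,"ry": 0,"rz": 0,"grip": -1},
    {"tx": 0,"ty": 0,"tz": 0,"rx": 0,"ry": 0,"rz": 0,"grip": -1},
  ],
)

```text
clock: 10.5
tcp_pos: [0.395, -0.2968, -0.0161]
orientation: [0.149, -3.137, -0.001]
contact_force: [-0.3, 0.9, 1.1]
grip_width: 0.0854
```

>>> drive_tool(
  commands=[
    {"tx": 0,"ty": 0,"tz": 0,"rx": 0,"ry": 0,"rz": 0,"grip": 1},
    {"tx": 0,"ty": 0,"tz": 0,"rx": 0,"ry": 0,"rz": 0,"grip": 1},
    {"tx": 0,"ty": 0,"tz": 0,"rx": 0,"ry": 0,"rz": 0,"grip": 1},
    {"tx": 0,"ty": 0,"tz": 0,"rx": 0,"ry": 0,"rz": 0,"grip": 1},
  ],
)

```text
clock: 11.0
tcp_pos: [0.396, -0.2974, -0.0146]
orientation: [-0.149, 3.137, -0.001]
contact_force: [-0.5, 0.7, 6.9]
grip_width: 0.0528
```

```bash
python3 - <<'E'
from h import *
f=eyes.grab_frame("scene"); c=f["frame"][150:320,220:440]; cv2.imwrite("pics/s4.png",cv2.resize(c,(770,595),interpolation=cv2.INTER_CUBIC)); o=status.get_obs(); print(o["tcp_pos"],o["contact_force"],o["grip_width"])
E
```

```text
[ 0.39600962 -0.29740636 -0.01462383] [-1.00000534  1.0372099   6.25825633] 0.053185786615547334
```

View pics/s4.png

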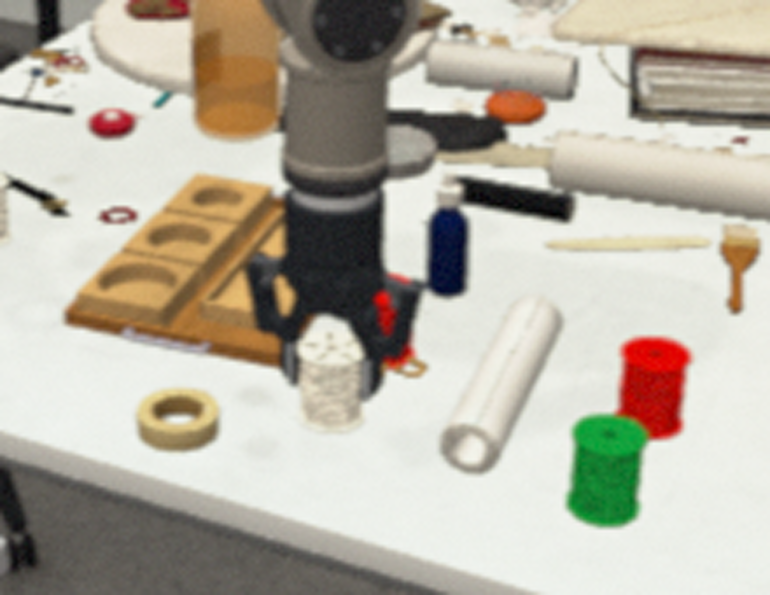

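Held at 53 mm, which fits the spool. Lifting and carrying it to the near (largest) hole.

>>> drive_tool(
  commands=[
    {"tx": 0,"ty": 0,"tz": 0.5,"rx": 0,"ry": 0,"rz": 0,"grip": 1},
    {"tx": 0,"ty": 0,"tz": 1,"rx": 0,"ry": 0,"rz": 0,"grip": 1},
    {"tx": 0,"ty": 0,"tz": 1,"rx": 0,"ry": 0,"rz": 0,"grip": 1},
    {"tx": 0,"ty": 0,"tz": 1,"rx": 0,"ry": 0,"rz": 0,"grip": 1},
    {"tx": 0.35,"ty": 1,"tz": 1,"rx": 0,"ry": 0,"rz": 0,"grip": 1},
    {"tx": 0.35,"ty": 1,"tz": 0,"rx": 0,"ry": 0,"rz": 0,"grip": 1},
    {"tx": 0.35,"ty": 1,"tz": 0,"rx": 0,"ry": 0,"rz": 0,"grip": 1},
    {"tx": 0.35,"ty": 1,"tz": 0,"rx": 0,"ry": 0,"rz": 0,"grip": 1},
    {"tx": 0.35,"ty": 1,"tz": 0,"rx": 0,"ry": 0,"rz": 0,"grip": 1},
    {"tx": 0.35,"ty": 1,"tz": 0,"rx": 0,"ry": 0,"rz": 0,"grip": 1},
  ],
)

```text
clock: 12.3
tcp_pos: [0.4377, -0.1764, 0.0752]
orientation: [-0.149, 3.138, -0.0]
contact_force: [0.2, -0.2, -0.1]
grip_width: 0.0531
```

>>> drive_tool(
  commands=[
    {"tx": 0.35,"ty": 1,"tz": 0,"rx": 0,"ry": 0,"rz": 0,"grip": 1},
    {"tx": 0.35,"ty": 1,"tz": 0,"rx": 0,"ry": 0,"rz": 0,"grip": 1},
    {"tx": 0.35,"ty": 1,"tz": 0,"rx": 0,"ry": 0,"rz": 0,"grip": 1},
    {"tx": 0.35,"ty": 1,"tz": 0,"rx": 0,"ry": 0,"rz": 0,"grip": 1},
    {"tx": 0.35,"ty": 1,"tz": 0,"rx": 0,"ry": 0,"rz": 0,"grip": 1},
    {"tx": 0,"ty": 0,"tz": 0,"rx": 0,"ry": 0,"rz": 0,"grip": 1},
  ],
)

```text
clock: 13.05
tcp_pos: [0.4731, -0.0756, 0.0751]
orientation: [-0.154, 3.137, 0.001]
contact_force: [-0.6, -0.3, -1.3]
grip_width: 0.0534
```

```bash
python3 - <<'E'
from h import *
f=eyes.grab_frame("scene"); np.savez("s5.npz",**f); c=f["frame"][130:300,160:380]; cv2.imwrite("pics/s5.png",cv2.resize(c,(770,595),interpolation=cv2.INTER_CUBIC)); o=status.get_obs(); print(o["tcp_pos"],o["contact_force"],o["grip_width"])
W=world(f);p=o["tcp_pos"]
m=(np.hypot(W[...,0]-p[0],W[...,1]-p[1])<.05)&(W[...,2]>.035)&(W[...,2]<.2)&(f["frame"].min(-1)>140)
print(W[m].min(0),W[m].max(0),np.percentile(W[m],2,axis=0),np.percentile(W[m],98,axis=0))
E
```

```text
[ 0.47257099 -0.07691574  0.07501369] [-0.61107363 -0.29391747  0.30793867] 0.05325326561815583
[ 0.44283059 -0.10875166  0.08686957] [ 0.50148107 -0.03367508  0.19328005] [ 0.44742096 -0.10072834  0.09116698] [ 0.49212728 -0.04731903  0.16135398]
```

View pics/s5.png

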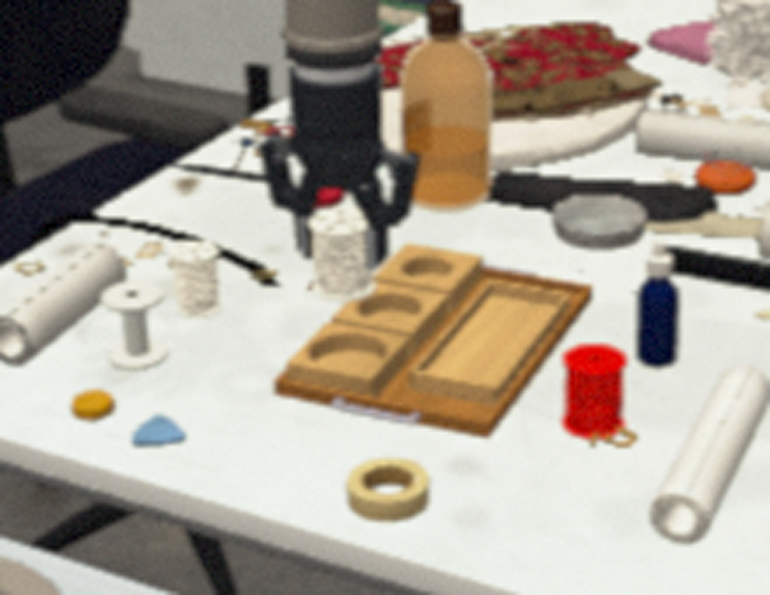

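The spool is held upright at crop (340,250), its underside at about z = 0.09, and it is aligned with the near hole to within 3 mm. Lowering.

>>> drive_tool(
  commands=[
    {"tx": 0,"ty": -0.05,"tz": -1,"rx": 0,"ry": 0,"rz": 0,"grip": 1},
    {"tx": 0,"ty": 0,"tz": -1,"rx": 0,"ry": 0,"rz": 0,"grip": 1},
    {"tx": 0,"ty": 0,"tz": -1,"rx": 0,"ry": 0,"rz": 0,"grip": 1},
    {"tx": 0,"ty": 0,"tz": -0.5,"rx": 0,"ry": 0,"rz": 0,"grip": 1},
    {"tx": 0,"ty": 0,"tz": -0.35,"rx": 0,"ry": 0,"rz": 0,"grip": 1},
    {"tx": 0,"ty": 0,"tz": 0,"rx": 0,"ry": 0,"rz": 0,"grip": 1},
  ],
)

```text
clock: 13.85
tcp_pos: [0.4725, -0.0784, -0.0023]
orientation: [0.148, -3.138, 0.0]
contact_force: [-0.1, -0.3, -0.4]
grip_width: 0.0532
```

>>> drive_tool(
  commands=[
    {"tx": 0,"ty": 0,"tz": -0.1,"rx": 0,"ry": 0,"rz": 0,"grip": 1},
    {"tx": 0,"ty": 0,"tz": 0,"rx": 0,"ry": 0,"rz": 0,"grip": 1},
  ],
)

```text
clock: 14.1
tcp_pos: [0.4728, -0.0781, -0.004]
orientation: [-0.149, 3.137, 0.0]
contact_force: [-0.1, 0.8, -0.6]
grip_width: 0.053
```

>>> drive_tool(
  commands=[
    {"tx": 0,"ty": 0,"tz": 0,"rx": 0,"ry": 0,"rz": 0,"grip": -1},
    {"tx": 0,"ty": 0,"tz": 0,"rx": 0,"ry": 0,"rz": 0,"grip": -1},
    {"tx": 0,"ty": 0,"tz": 0,"rx": 0,"ry": 0,"rz": 0,"grip": -1},
    {"tx": 0,"ty": 0,"tz": 0.5,"rx": 0,"ry": 0,"rz": 0,"grip": -1},
    {"tx": 0,"ty": 0,"tz": 1,"rx": 0,"ry": 0,"rz": 0,"grip": -1},
    {"tx": 0,"ty": 0,"tz": 1,"rx": 0,"ry": 0,"rz": 0,"grip": -1},
    {"tx": 0,"ty": 0,"tz": 1,"rx": 0,"ry": 0,"rz": 0,"grip": -1},
  ],
)

```text
clock: 14.98
tcp_pos: [0.4727, -0.0782, 0.0669]
orientation: [-0.149, 3.138, 0.0]
contact_force: [0.7, 0.0, -0.3]
grip_width: 0.0853
```

>>> drive_tool(
  commands=[
    {"tx": 0.28,"ty": 1,"tz": 0,"rx": 0,"ry": 0,"rz": 0,"grip": -1},
    {"tx": 0.28,"ty": 1,"tz": 0,"rx": 0,"ry": 0,"rz": 0,"grip": -1},
    {"tx": 0.28,"ty": 1,"tz": 0,"rx": 0,"ry": 0,"rz": 0,"grip": -1},
    {"tx": 0.28,"ty": 1,"tz": 0,"rx": 0,"ry": 0,"rz": 0,"grip": -1},
    {"tx": 0.28,"ty": 1,"tz": 0,"rx": 0,"ry": 0,"rz": 0,"grip": -1},
    {"tx": 0.28,"ty": 1,"tz": 0,"rx": 0,"ry": 0,"rz": 0,"grip": -1},
    {"tx": 0.28,"ty": 1,"tz": 0,"rx": 0,"ry": 0,"rz": 0,"grip": -1},
    {"tx": 0.28,"ty": 1,"tz": 0,"rx": 0,"ry": 0,"rz": 0,"grip": -1},
    {"tx": 0.28,"ty": 1,"tz": 0,"rx": 0,"ry": 0,"rz": 0,"grip": -1},
    {"tx": 0.25,"ty": 0.85,"tz": 0,"rx": 0,"ry": 0,"rz": 0,"grip": -1},
  ],
)

```text
clock: 16.23
tcp_pos: [0.5283, 0.1203, 0.0657]
orientation: [0.15, -3.138, -0.0]
contact_force: [0.4, 0.1, -0.4]
grip_width: 0.0856
```

```bash
python3 - <<'E'
from h import *
f=eyes.grab_frame("scene"); np.savez("s6.npz",**f); c=f["frame"][130:300,130:350]; cv2.imwrite("pics/s6.png",cv2.resize(c,(770,595),interpolation=cv2.INTER_CUBIC)); o=status.get_obs(); print(o["tcp_pos"],o["contact_force"],o["grip_width"])
W=world(f)
for c in((.473,-.077),(.528,.119)):
    m=(np.hypot(W[...,0]-c[0],W[...,1]-c[1])<.045)&(W[...,2]>.04)&(W[...,2]<.085)
    q=W[m]; t=q[q[:,2]>np.percentile(q[:,2],97)-.008]; print(len(q),np.percentile(q[:,2],97),t.mean(0),t.min(0),t.max(0))
E
```

```text
[0.52899976 0.12316591 0.06572371] [1.06293261 2.02222282 0.81128045] 0.0855547515317961
257 0.07409504000028905 [ 0.47164793 -0.0793538   0.07168905] [ 0.44686666 -0.10487118  0.06643552] [ 0.50285136 -0.05227074  0.0753327 ]
130 0.06380542561222403 [0.52647344 0.11828499 0.05970176] [0.50432897 0.09552763 0.05584822] [0.55314154 0.1421554  0.06526764]
```

View pics/s6.png

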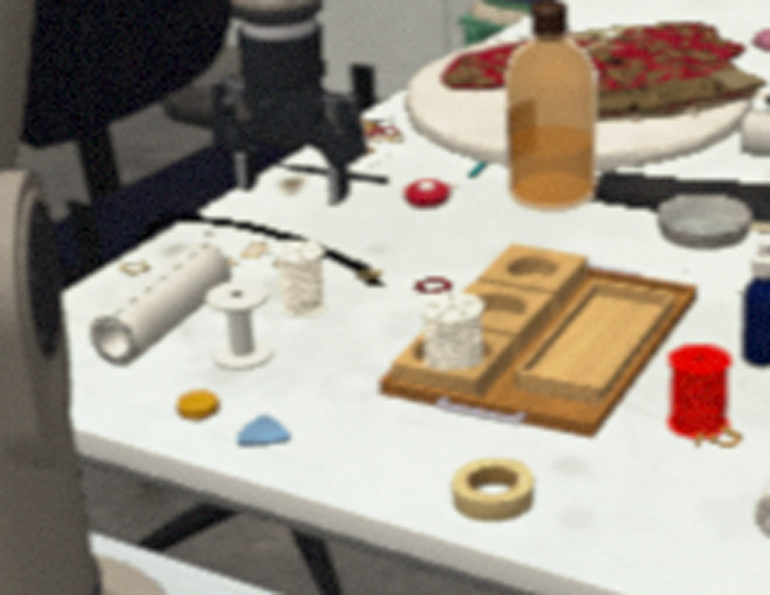

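The wide spool stands in the largest hole with its top at about 0.073, so it is fully down. The wound narrow spool is at crop (302,275), and the bare-core empty reel at (240,325) is the look-alike. Gripping the narrow one.

>>> drive_tool(
  commands=[
    {"tx": 0,"ty": -0.2,"tz": -1,"rx": 0,"ry": 0,"rz": 0,"grip": -1},
    {"tx": 0,"ty": 0,"tz": -1,"rx": 0,"ry": 0,"rz": 0,"grip": -1},
    {"tx": 0,"ty": 0,"tz": -1,"rx": 0,"ry": 0,"rz": 0,"grip": -1},
    {"tx": 0,"ty": 0,"tz": -0.7,"rx": 0,"ry": 0,"rz": 0,"grip": -1},
    {"tx": 0,"ty": 0,"tz": -0.35,"rx": 0,"ry": 0,"rz": 0,"grip": -1},
    {"tx": 0,"ty": 0,"tz": 0,"rx": 0,"ry": 0,"rz": 0,"grip": 1},
    {"tx": 0,"ty": 0,"tz": 0,"rx": 0,"ry": 0,"rz": 0,"grip": 1},
    {"tx": 0,"ty": 0,"tz": 0,"rx": 0,"ry": 0,"rz": 0,"grip": 1},
    {"tx": 0,"ty": 0,"tz": 0,"rx": 0,"ry": 0,"rz": 0,"grip": 1},
    {"tx": 0,"ty": 0,"tz": 0,"rx": 0,"ry": 0,"rz": 0,"grip": 1},
  ],
)

```text
clock: 17.52
tcp_pos: [0.5287, 0.1151, -0.0145]
orientation: [-0.149, 3.137, 0.001]
contact_force: [-0.1, 0.3, 6.3]
grip_width: 0.0434
```

>>> drive_tool(
  commands=[
    {"tx": 0,"ty": 0,"tz": 0.5,"rx": 0,"ry": 0,"rz": 0,"grip": 1},
    {"tx": 0,"ty": 0,"tz": 1,"rx": 0,"ry": 0,"rz": 0,"grip": 1},
    {"tx": 0,"ty": 0,"tz": 1,"rx": 0,"ry": 0,"rz": 0,"grip": 1},
    {"tx": 0,"ty": 0,"tz": 1,"rx": 0,"ry": 0,"rz": 0,"grip": 1},
    {"tx": 0.18,"ty": -1,"tz": 1,"rx": 0,"ry": 0,"rz": 0,"grip": 1},
    {"tx": 0.18,"ty": -1,"tz": 0,"rx": 0,"ry": 0,"rz": 0,"grip": 1},
    {"tx": 0.18,"ty": -1,"tz": 0,"rx": 0,"ry": 0,"rz": 0,"grip": 1},
    {"tx": 0.18,"ty": -1,"tz": 0,"rx": 0,"ry": 0,"rz": 0,"grip": 1},
    {"tx": 0.18,"ty": -1,"tz": 0,"rx": 0,"ry": 0,"rz": 0,"grip": 1},
    {"tx": 0.18,"ty": -1,"tz": 0,"rx": 0,"ry": 0,"rz": 0,"grip": 1},
  ],
)

```text
clock: 18.77
tcp_pos: [0.5495, -0.0058, 0.0752]
orientation: [-0.149, 3.138, 0.0]
contact_force: [1.7, 0.1, -0.4]
grip_width: 0.0433
```

>>> drive_tool(
  commands=[
    {"tx": 0.18,"ty": -1,"tz": 0,"rx": 0,"ry": 0,"rz": 0,"grip": 1},
    {"tx": 0.18,"ty": -1,"tz": 0,"rx": 0,"ry": 0,"rz": 0,"grip": 1},
    {"tx": 0.18,"ty": -1,"tz": 0,"rx": 0,"ry": 0,"rz": 0,"grip": 1},
    {"tx": 0,"ty": -0.2,"tz": 0,"rx": 0,"ry": 0,"rz": 0,"grip": 1},
    {"tx": 0,"ty": 0,"tz": 0,"rx": 0,"ry": 0,"rz": 0,"grip": 1},
  ],
)

```text
clock: 19.4
tcp_pos: [0.5601, -0.0687, 0.0748]
orientation: [0.149, -3.138, -0.001]
contact_force: [-0.4, 0.6, 0.4]
grip_width: 0.0432
```

```bash
python3 - <<'E'
from h import *
f=eyes.grab_frame("scene"); np.savez("s7.npz",**f); c=f["frame"][130:300,160:380]; cv2.imwrite("pics/s7.png",cv2.resize(c,(770,595),interpolation=cv2.INTER_CUBIC)); o=status.get_obs(); print(o["tcp_pos"],o["contact_force"],o["grip_width"])
W=world(f);p=o["tcp_pos"]
m=(np.hypot(W[...,0]-p[0],W[...,1]-p[1])<.045)&(W[...,2]>.08)&(W[...,2]<.15)&(f["frame"].min(-1)>150)
print(W[m].min(0),W[m].max(0),np.percentile(W[m],2,axis=0),np.percentile(W[m],98,axis=0))
E
```

```text
[ 0.56019033 -0.06815967  0.07476786] [ 0.94940238 -0.82859902 -0.19219088] 0.043169783976341906
[ 0.53587618 -0.0927556   0.08891357] [ 0.5835798  -0.03643406  0.14999563] [ 0.53770326 -0.08854143  0.09023592] [ 0.57659165 -0.04878864  0.14966183]
```

View pics/s7.png

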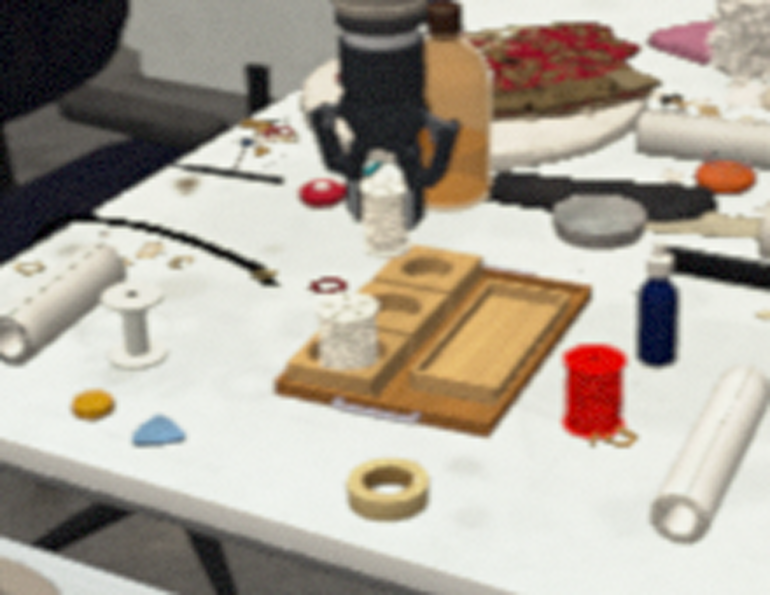

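The narrow spool is held above the middle hole at crop (385,205), centred to about 1 mm. Lowering and releasing.

>>> drive_tool(
  commands=[
    {"tx": 0.05,"ty": 0,"tz": -1,"rx": 0,"ry": 0,"rz": 0,"grip": 1},
    {"tx": 0,"ty": 0,"tz": -1,"rx": 0,"ry": 0,"rz": 0,"grip": 1},
    {"tx": 0,"ty": 0,"tz": -1,"rx": 0,"ry": 0,"rz": 0,"grip": 1},
    {"tx": 0,"ty": 0,"tz": -0.5,"rx": 0,"ry": 0,"rz": 0,"grip": 1},
    {"tx": 0,"ty": 0,"tz": -0.4,"rx": 0,"ry": 0,"rz": 0,"grip": 1},
    {"tx": 0,"ty": 0,"tz": 0,"rx": 0,"ry": 0,"rz": 0,"grip": 1},
  ],
)

```text
clock: 20.2
tcp_pos: [0.5612, -0.0689, -0.0035]
orientation: [0.15, -3.138, -0.0]
contact_force: [0.4, -0.5, 0.8]
grip_width: 0.0434
```

>>> drive_tool(
  commands=[
    {"tx": 0,"ty": 0,"tz": -0.05,"rx": 0,"ry": 0,"rz": 0,"grip": 1},
    {"tx": 0,"ty": 0,"tz": 0,"rx": 0,"ry": 0,"rz": 0,"grip": -1},
    {"tx": 0,"ty": 0,"tz": 0,"rx": 0,"ry": 0,"rz": 0,"grip": -1},
    {"tx": 0,"ty": 0,"tz": 0,"rx": 0,"ry": 0,"rz": 0,"grip": -1},
    {"tx": 0,"ty": 0,"tz": 0.5,"rx": 0,"ry": 0,"rz": 0,"grip": -1},
    {"tx": 0,"ty": 0,"tz": 1,"rx": 0,"ry": 0,"rz": 0,"grip": -1},
    {"tx": 0,"ty": 0,"tz": 1,"rx": 0,"ry": 0,"rz": 0,"grip": -1},
    {"tx": 0,"ty": 0,"tz": 1,"rx": 0,"ry": 0,"rz": 0,"grip": -1},
    {"tx": 0.28,"ty": -1,"tz": 1,"rx": 0,"ry": 0,"rz": 0,"grip": -1},
    {"tx": 0.28,"ty": -1,"tz": 1,"rx": 0,"ry": 0,"rz": 0,"grip": -1},
  ],
)

```text
clock: 21.45
tcp_pos: [0.5728, -0.1094, 0.1072]
orientation: [-0.15, 3.137, 0.0]
contact_force: [0.9, 0.0, 0.5]
grip_width: 0.0853
```

>>> drive_tool(
  commands=[
    {"tx": 0.28,"ty": -1,"tz": 0.5,"rx": 0,"ry": 0,"rz": 0,"grip": -1},
    {"tx": 0.28,"ty": -1,"tz": 0,"rx": 0,"ry": 0,"rz": 0,"grip": -1},
    {"tx": 0.28,"ty": -1,"tz": 0,"rx": 0,"ry": 0,"rz": 0,"grip": -1},
    {"tx": 0.28,"ty": -1,"tz": 0,"rx": 0,"ry": 0,"rz": 0,"grip": -1},
    {"tx": 0.28,"ty": -1,"tz": 0,"rx": 0,"ry": 0,"rz": 0,"grip": -1},
    {"tx": 0.28,"ty": -1,"tz": 0,"rx": 0,"ry": 0,"rz": 0,"grip": -1},
    {"tx": 0.28,"ty": -1,"tz": 0,"rx": 0,"ry": 0,"rz": 0,"grip": -1},
    {"tx": 0.28,"ty": -1,"tz": 0,"rx": 0,"ry": 0,"rz": 0,"grip": -1},
    {"tx": 0.28,"ty": -1,"tz": 0,"rx": 0,"ry": 0,"rz": 0,"grip": -1},
    {"tx": 0.17,"ty": -0.55,"tz": 0,"rx": 0,"ry": 0,"rz": 0,"grip": -1},
  ],
)

```text
clock: 22.7
tcp_pos: [0.6264, -0.302, 0.1157]
orientation: [0.147, -3.138, 0.001]
contact_force: [-0.3, 0.0, 1.1]
grip_width: 0.0853
```

```bash
python3 - <<'E'
from h import *
f=eyes.grab_frame("scene"); np.savez("s8.npz",**f); c=f["frame"][110:280,200:420]; cv2.imwrite("pics/s8.png",cv2.resize(c,(770,595),interpolation=cv2.INTER_CUBIC)); o=status.get_obs(); print(o["tcp_pos"],o["contact_force"],o["grip_width"])
W=world(f)
c=(.561,-.069)
m=(np.hypot(W[...,0]-c[0],W[...,1]-c[1])<.04)&(W[...,2]>.04)&(W[...,2]<.085)
q=W[m]; t=q[q[:,2]>np.percentile(q[:,2],97)-.008]; print(len(q),np.percentile(q[:,2],97),t.mean(0),t.min(0),t.max(0))
# bottle profile: width by height
m=(np.hypot(W[...,0]-.62,W[...,1]+.3)<.035)&(W[...,2]<.125)&(W[...,2]>.005)
for v in range(*np.where(m)[0][[0,-1]]+[0,1]):
    u=np.where(m[v])[0]
    if len(u): q=W[v,u]; print(v,len(u),q[:,1].min().round(3),q[:,1].max().round(3),np.median(q[:,2]).round(3),f["frame"][v,u[len(u)//2]])
E
```

```text
[ 0.62653638 -0.30320498  0.11574427] [-0.09137561 -2.21551612  0.31730457] 0.0853711444921318
172 0.072307622080788 [ 0.56032348 -0.07013404  0.06948114] [ 0.53801886 -0.09039317  0.06454497] [ 0.58304611 -0.04522586  0.07313752]
198 3 -0.298 -0.292 0.115 [223 232 232]
199 4 -0.306 -0.295 0.115 [207 224 225]
200 4 -0.304 -0.294 0.112 [172 187 195]
201 4 -0.304 -0.294 0.108 [155 168 176]
202 6 -0.305 -0.291 0.106 [165 178 186]
203 8 -0.309 -0.289 0.102 [189 206 211]
204 8 -0.312 -0.292 0.102 [209 226 227]
205 8 -0.31 -0.294 0.098 [169 182 186]
206 8 -0.313 -0.291 0.095 [148 160 168]
207 8 -0.311 -0.291 0.09 [146 160 169]
208 7 -0.309 -0.293 0.087 [140 150 158]
209 6 -0.308 -0.296 0.084 [101  94  96]
210 9 -0.309 -0.287 0.08 [67 37 32]
211 10 -0.313 -0.291 0.076 [61 25 17]
212 11 -0.316 -0.286 0.074 [74 25  5]
213 12 -0.316 -0.287 0.072 [75 21 12]
214 12 -0.318 -0.289 0.07 [69 27 18]
215 13 -0.317 -0.284 0.066 [65 23  9]
216 13 -0.319 -0.285 0.066 [62 21  9]
217 13 -0.319 -0.282 0.06 [56 24 16]
218 13 -0.316 -0.282 0.057 [53 15  6]
219 13 -0.32 -0.286 0.053 [54 18 10]
220 13 -0.319 -0.284 0.05 [59 27 20]
221 13 -0.32 -0.282 0.047 [55 22  5]
222 13 -0.32 -0.283 0.043 [49 12  2]
223 13 -0.319 -0.284 0.04 [51 17 12]
224 13 -0.318 -0.286 0.037 [48 16  2]
225 11 -0.316 -0.285 0.033 [56 17 13]
226 12 -0.319 -0.284 0.03 [54 22 19]
227 12 -0.32 -0.288 0.028 [49  8  0]
228 12 -0.319 -0.286 0.023 [50 13  4]
229 12 -0.319 -0.288 0.021 [52 17  7]
230 12 -0.319 -0.286 0.015 [54 24 16]
231 12 -0.322 -0.286 0.013 [45  9  0]
232 11 -0.319 -0.292 0.01 [48 16  3]
233 8 -0.319 -0.299 0.007 [41 16 10]
234 3 -0.315 -0.31 0.006 [91 84 84]
```

View pics/s8.png

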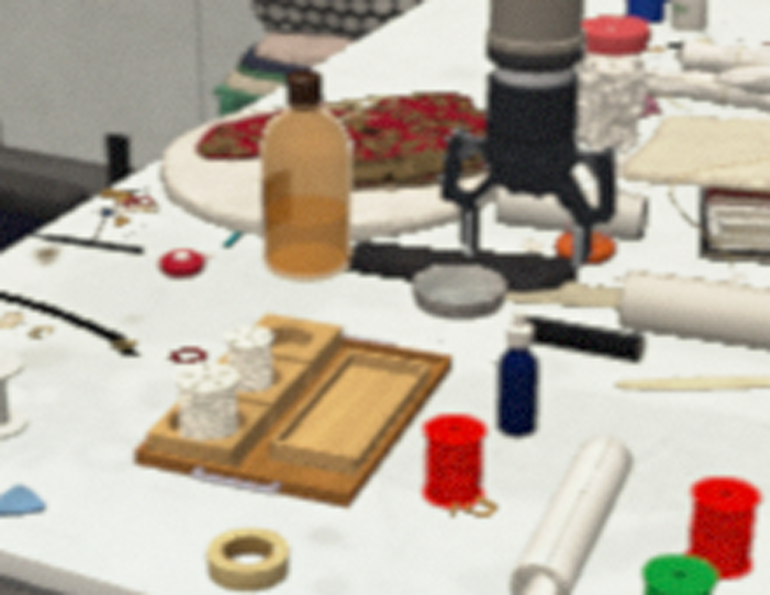

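The narrow spool is fully down in the middle hole (top at 0.072). The bottle is centred below the jaws. Descending to grip high on the straight body, since its top must stay clear of the gripper's body.

>>> drive_tool(
  commands=[
    {"tx": 0,"ty": 0,"tz": -1,"rx": 0,"ry": 0,"rz": 0,"grip": -1},
    {"tx": 0,"ty": 0,"tz": -1,"rx": 0,"ry": 0,"rz": 0,"grip": -1},
    {"tx": 0,"ty": 0,"tz": -1,"rx": 0,"ry": 0,"rz": 0,"grip": -1},
    {"tx": 0,"ty": 0,"tz": -1,"rx": 0,"ry": 0,"rz": 0,"grip": -1},
    {"tx": 0,"ty": 0,"tz": -0.8,"rx": 0,"ry": 0,"rz": 0,"grip": -1},
    {"tx": 0,"ty": 0,"tz": -0.3,"rx": 0,"ry": 0,"rz": 0,"grip": -1},
    {"tx": 0,"ty": 0,"tz": -0.15,"rx": 0,"ry": 0,"rz": 0,"grip": -1},
  ],
)

```text
clock: 23.62
tcp_pos: [0.6265, -0.3003, 0.0106]
orientation: [-0.149, 3.138, -0.0]
contact_force: [-0.0, -0.6, -0.1]
grip_width: 0.0848
```

>>> drive_tool(
  commands=[
    {"tx": 0,"ty": 0,"tz": 0,"rx": 0,"ry": 0,"rz": 0,"grip": 1},
    {"tx": 0,"ty": 0,"tz": 0,"rx": 0,"ry": 0,"rz": 0,"grip": 1},
    {"tx": 0,"ty": 0,"tz": 0,"rx": 0,"ry": 0,"rz": 0,"grip": 1},
    {"tx": 0,"ty": 0,"tz": 0,"rx": 0,"ry": 0,"rz": 0,"grip": 1},
    {"tx": 0,"ty": 0,"tz": 0,"rx": 0,"ry": 0,"rz": 0,"grip": 1},
  ],
)

```text
clock: 24.25
tcp_pos: [0.6271, -0.3006, 0.0115]
orientation: [-0.149, 3.137, -0.001]
contact_force: [0.4, 0.3, 4.9]
grip_width: 0.0358
```

```bash
python3 - <<'E'
from h import *
f=eyes.grab_frame("scene"); c=f["frame"][110:280,200:420]; cv2.imwrite("pics/s9.png",cv2.resize(c,(770,595),interpolation=cv2.INTER_CUBIC)); o=status.get_obs(); print(o["tcp_pos"],o["contact_force"],o["grip_width"])
E
```

```text
[ 0.62708469 -0.30059945  0.01154751] [-0.56300979 -1.46392325  6.55738131] 0.03540436582089721
```

View pics/s9.png

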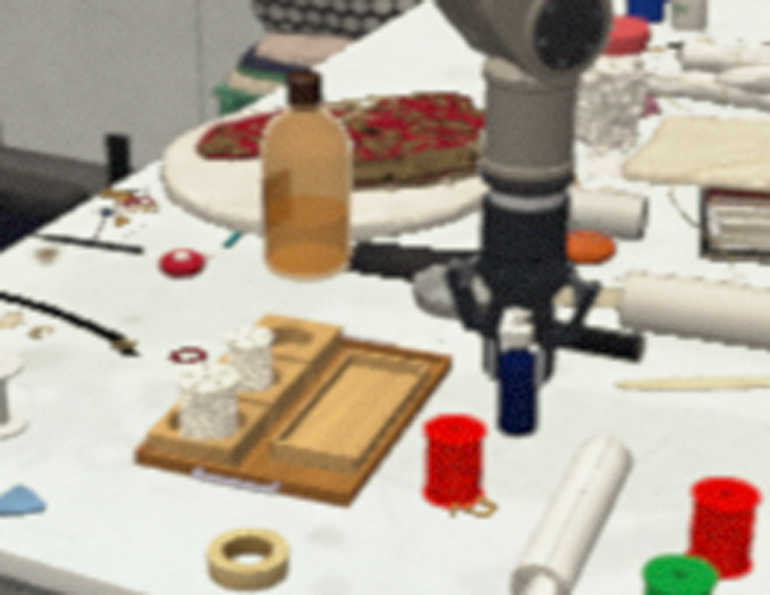

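Gripped at 35.5 mm, with the bottle upright at crop (517,380). Lifting it and carrying it to the far (smallest) hole.

>>> drive_tool(
  commands=[
    {"tx": 0,"ty": 0,"tz": 0.5,"rx": 0,"ry": 0,"rz": 0,"grip": 1},
    {"tx": 0,"ty": 0,"tz": 1,"rx": 0,"ry": 0,"rz": 0,"grip": 1},
    {"tx": 0,"ty": 0,"tz": 1,"rx": 0,"ry": 0,"rz": 0,"grip": 1},
    {"tx": 0.1,"ty": 1,"tz": 1,"rx": 0,"ry": 0,"rz": 0,"grip": 1},
    {"tx": 0.1,"ty": 1,"tz": 0.5,"rx": 0,"ry": 0,"rz": 0,"grip": 1},
    {"tx": 0.1,"ty": 1,"tz": 0,"rx": 0,"ry": 0,"rz": 0,"grip": 1},
    {"tx": 0.1,"ty": 1,"tz": 0,"rx": 0,"ry": 0,"rz": 0,"grip": 1},
    {"tx": 0.1,"ty": 1,"tz": 0,"rx": 0,"ry": 0,"rz": 0,"grip": 1},
    {"tx": 0.1,"ty": 1,"tz": 0,"rx": 0,"ry": 0,"rz": 0,"grip": 1},
    {"tx": 0.1,"ty": 1,"tz": 0,"rx": 0,"ry": 0,"rz": 0,"grip": 1},
  ],
  grip_force=50,
)

```text
clock: 25.55
tcp_pos: [0.6404, -0.1588, 0.0904]
orientation: [0.149, -3.138, -0.0]
contact_force: [-0.2, 0.1, -0.5]
grip_width: 0.035
```

>>> drive_tool(
  commands=[
    {"tx": 0.1,"ty": 1,"tz": 0,"rx": 0,"ry": 0,"rz": 0,"grip": 1},
    {"tx": 0.1,"ty": 1,"tz": 0,"rx": 0,"ry": 0,"rz": 0,"grip": 1},
    {"tx": 0.1,"ty": 1,"tz": 0,"rx": 0,"ry": 0,"rz": 0,"grip": 1},
    {"tx": 0.1,"ty": 1,"tz": 0,"rx": 0,"ry": 0,"rz": 0,"grip": 1},
    {"tx": 0,"ty": 0.95,"tz": 0,"rx": 0,"ry": 0,"rz": 0,"grip": 1},
    {"tx": 0,"ty": 0,"tz": 0,"rx": 0,"ry": 0,"rz": 0,"grip": 1},
  ],
)

```text
clock: 26.3
tcp_pos: [0.6485, -0.0584, 0.0905]
orientation: [0.154, -3.138, -0.002]
contact_force: [0.2, -0.5, -0.2]
grip_width: 0.035
```

```bash
python3 - <<'E'
from h import *
f=eyes.grab_frame("scene"); np.savez("s10.npz",**f); c=f["frame"][110:280,180:400]; cv2.imwrite("pics/s10.png",cv2.resize(c,(770,595),interpolation=cv2.INTER_CUBIC)); o=status.get_obs(); print(o["tcp_pos"],o["contact_force"],o["grip_width"])
W=world(f);p=o["tcp_pos"]
m=(np.hypot(W[...,0]-p[0],W[...,1]-p[1])<.04)&(W[...,2]>.05)&(W[...,2]<.125)
for v in range(*np.where(m)[0][[0,-1]]+[0,1]):
    u=np.where(m[v])[0]
    if len(u): q=W[v,u]; print(v,len(u),q.min(0).round(3),q.max(0).round(3))
E
```

```text
[ 0.64837343 -0.06037675  0.09066344] [0.51717734 0.13481642 0.52281516] 0.034879220474150326
180 2 [ 0.649 -0.073  0.121] [ 0.657 -0.072  0.125]
181 7 [ 0.632 -0.077  0.12 ] [ 0.653 -0.049  0.123]
182 12 [ 0.631 -0.077  0.115] [ 0.658 -0.047  0.123]
183 12 [ 0.628 -0.077  0.111] [ 0.657 -0.045  0.122]
184 12 [ 0.63  -0.079  0.112] [ 0.65  -0.049  0.117]
185 12 [ 0.632 -0.08   0.106] [ 0.648 -0.045  0.112]
186 12 [ 0.628 -0.077  0.099] [ 0.661 -0.047  0.111]
187 12 [ 0.632 -0.078  0.099] [ 0.652 -0.044  0.106]
188 12 [ 0.63  -0.078  0.095] [ 0.651 -0.044  0.103]
189 12 [ 0.63  -0.081  0.093] [ 0.647 -0.046  0.099]
190 11 [ 0.627 -0.079  0.088] [ 0.654 -0.048  0.097]
191 11 [ 0.628 -0.078  0.085] [ 0.653 -0.052  0.093]
192 10 [ 0.625 -0.079  0.083] [ 0.645 -0.049  0.092]
193 8 [ 0.627 -0.075  0.082] [ 0.644 -0.056  0.088]
194 1 [ 0.629 -0.068  0.083] [ 0.629 -0.068  0.083]
```

View pics/s10.png

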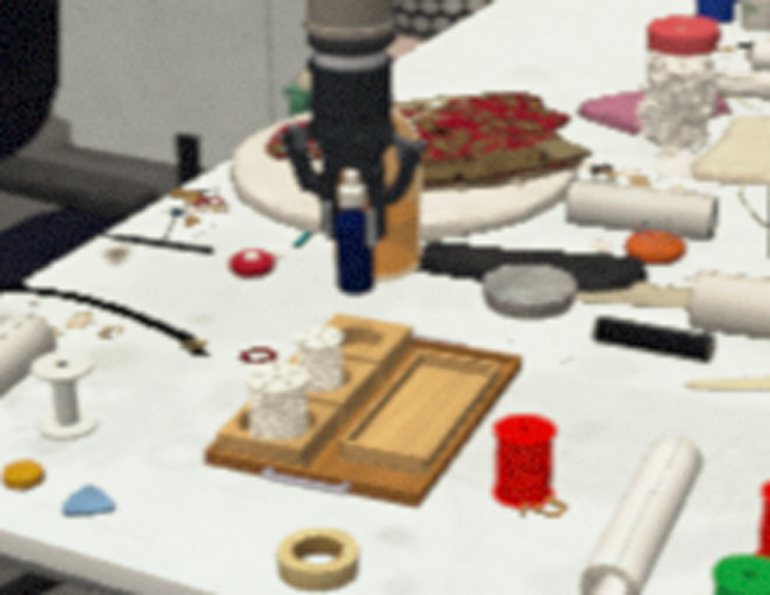

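The bottle hangs upright above the far hole, centred at (0.647,−0.062). Lowering.

>>> drive_tool(
  commands=[
    {"tx": 0,"ty": 0,"tz": -1,"rx": 0,"ry": 0,"rz": 0,"grip": 1},
    {"tx": 0,"ty": 0,"tz": -1,"rx": 0,"ry": 0,"rz": 0,"grip": 1},
    {"tx": 0,"ty": 0,"tz": -0.8,"rx": 0,"ry": 0,"rz": 0,"grip": 1},
    {"tx": 0,"ty": 0,"tz": -0.35,"rx": 0,"ry": 0,"rz": 0,"grip": 1},
    {"tx": 0,"ty": 0,"tz": -0.2,"rx": 0,"ry": 0,"rz": 0,"grip": 1},
    {"tx": 0,"ty": 0,"tz": 0,"rx": 0,"ry": 0,"rz": 0,"grip": 1},
  ],
)

```text
clock: 27.1
tcp_pos: [0.6486, -0.0612, 0.0238]
orientation: [-0.149, 3.138, -0.0]
contact_force: [0.0, 0.9, -2.1]
grip_width: 0.0351
```

>>> drive_tool(
  commands=[
    {"tx": 0,"ty": 0,"tz": -0.12,"rx": 0,"ry": 0,"rz": 0,"grip": 1},
    {"tx": 0,"ty": 0,"tz": 0,"rx": 0,"ry": 0,"rz": 0,"grip": -1},
    {"tx": 0,"ty": 0,"tz": 0,"rx": 0,"ry": 0,"rz": 0,"grip": -1},
    {"tx": 0,"ty": 0,"tz": 0,"rx": 0,"ry": 0,"rz": 0,"grip": -1},
    {"tx": 0,"ty": 0,"tz": 0.5,"rx": 0,"ry": 0,"rz": 0,"grip": -1},
    {"tx": 0,"ty": 0,"tz": 1,"rx": 0,"ry": 0,"rz": 0,"grip": -1},
    {"tx": 0,"ty": 0,"tz": 1,"rx": 0,"ry": 0,"rz": 0,"grip": -1},
    {"tx": 0,"ty": 0,"tz": 1,"rx": 0,"ry": 0,"rz": 0,"grip": -1},
    {"tx": 0,"ty": 0,"tz": 1,"rx": 0,"ry": 0,"rz": 0,"grip": -1},
    {"tx": 0,"ty": 0,"tz": 0.5,"rx": 0,"ry": 0,"rz": 0,"grip": -1},
  ],
)

```text
clock: 28.35
tcp_pos: [0.6492, -0.0612, 0.1233]
orientation: [-0.149, 3.136, -0.0]
contact_force: [-0.8, 0.3, 0.1]
grip_width: 0.0855
```

>>> drive_tool(
  commands=[
    {"tx": -0.78,"ty": 1,"tz": 0,"rx": 0,"ry": 0,"rz": 0,"grip": -0.7},
    {"tx": -0.78,"ty": 1,"tz": 0,"rx": 0,"ry": 0,"rz": 0,"grip": -0.7},
    {"tx": -0.78,"ty": 1,"tz": 0,"rx": 0,"ry": 0,"rz": 0,"grip": -0.7},
    {"tx": -0.78,"ty": 1,"tz": 0,"rx": 0,"ry": 0,"rz": 0,"grip": -0.7},
    {"tx": -0.78,"ty": 1,"tz": 0,"rx": 0,"ry": 0,"rz": 0,"grip": -0.7},
    {"tx": -0.78,"ty": 1,"tz": 0,"rx": 0,"ry": 0,"rz": 0,"grip": -0.7},
    {"tx": -0.78,"ty": 1,"tz": 0,"rx": 0,"ry": 0,"rz": 0,"grip": -0.7},
    {"tx": -0.78,"ty": 1,"tz": 0,"rx": 0,"ry": 0,"rz": 0,"grip": -0.7},
    {"tx": -0.78,"ty": 1,"tz": 0,"rx": 0,"ry": 0,"rz": 0,"grip": -0.7},
    {"tx": -0.78,"ty": 1,"tz": 0,"rx": 0,"ry": 0,"rz": 0,"grip": -0.7},
  ],
)

```text
clock: 29.6
tcp_pos: [0.4916, 0.1394, 0.1214]
orientation: [0.149, -3.138, 0.0]
contact_force: [-0.4, 1.1, 0.5]
grip_width: 0.0721
```

>>> drive_tool(
  commands=[
    {"tx": -0.78,"ty": 1,"tz": 0,"rx": 0,"ry": 0,"rz": 0,"grip": -0.7},
    {"tx": -0.78,"ty": 1,"tz": 0,"rx": 0,"ry": 0,"rz": 0,"grip": -0.7},
    {"tx": -0.78,"ty": 1,"tz": 0,"rx": 0,"ry": 0,"rz": 0,"grip": -0.7},
    {"tx": -0.35,"ty": 0.5,"tz": 0,"rx": 0,"ry": 0,"rz": 0,"grip": -0.7},
    {"tx": 0,"ty": 0,"tz": 0,"rx": 0,"ry": 0,"rz": 0,"grip": -0.7},
  ],
)

```text
clock: 30.22
tcp_pos: [0.4385, 0.2093, 0.1214]
orientation: [-0.151, 3.138, 0.0]
contact_force: [0.2, -0.2, 0.1]
grip_width: 0.0727
```

```bash
python3 - <<'E'
from h import *
f=eyes.grab_frame("scene"); np.savez("s11.npz",**f); c=f["frame"][110:280,130:350]; cv2.imwrite("pics/s11.png",cv2.resize(c,(770,595),interpolation=cv2.INTER_CUBIC)); o=status.get_obs(); print(o["tcp_pos"],o["contact_force"],o["grip_width"],o["orientation"])
W=world(f)
c=(.649,-.061)
m=(np.hypot(W[...,0]-c[0],W[...,1]-c[1])<.035)&(W[...,2]>.04)&(W[...,2]<.15)
q=W[m]; print("bottle",len(q),np.percentile(q[:,2],98),q.mean(0)); t=q[q[:,2]>.1]; print(t.mean(0))
P=W[(np.abs(W[...,0]-.438)<.12)&(np.abs(W[...,1]-.206)<.045)&(W[...,2]>.02)&(W[...,2]<.07)]
print(cv2.minAreaRect(P[:,:2].astype(np.float32)*1000))
E
```

```text
[0.43894452 0.20850281 0.12138158] [ 0.90421571 -0.22553655  0.61761517] 0.07274319342586655 [-1.49119804e-01  3.13780807e+00 -3.49498876e-04]
bottle 229 0.12392483765453038 [ 0.64102066 -0.06578708  0.07735307]
[ 0.64581643 -0.06231778  0.11191707]
((439.16412353515625, 204.5438232421875), (170.4357452392578, 55.85028076171875), 2.4477779865264893)
```

View pics/s11.png

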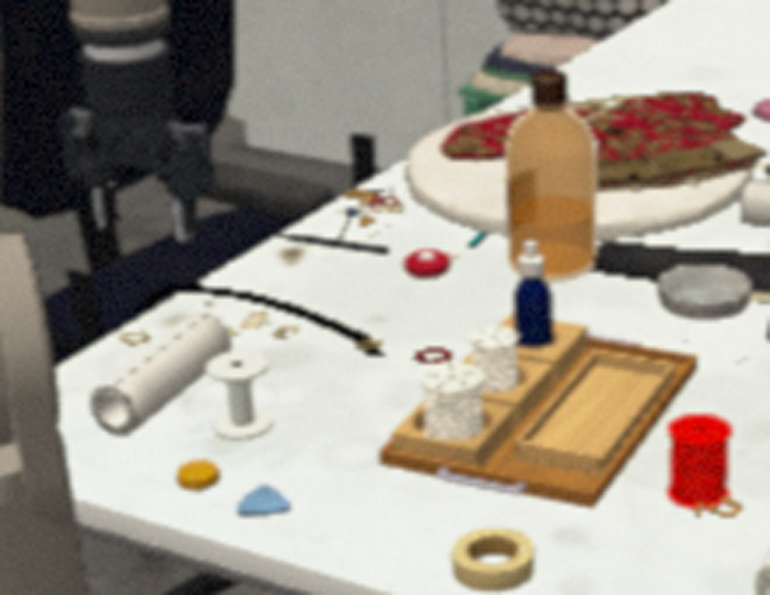

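The bottle stands in the smallest hole with its top at about 0.124, which is fully down. For the rolls at top-view (168,233) and (358,228), the first measured 161 × 53 mm, so it is the shorter, thicker one, and the jaws are above it. Descending.

>>> drive_tool(
  commands=[
    {"tx": 0,"ty": 0,"tz": -1,"rx": 0,"ry": 0,"rz": 0,"grip": -0.7},
    {"tx": 0,"ty": 0,"tz": -1,"rx": 0,"ry": 0,"rz": 0,"grip": -0.7},
    {"tx": 0,"ty": 0,"tz": -1,"rx": 0,"ry": 0,"rz": 0,"grip": -0.7},
    {"tx": 0,"ty": 0,"tz": -1,"rx": 0,"ry": 0,"rz": 0,"grip": -0.7},
    {"tx": 0,"ty": 0,"tz": -1,"rx": 0,"ry": 0,"rz": 0,"grip": -0.7},
    {"tx": 0,"ty": 0,"tz": -0.5,"rx": 0,"ry": 0,"rz": 0,"grip": -0.7},
    {"tx": 0,"ty": 0,"tz": 0,"rx": 0,"ry": 0,"rz": 0,"grip": -0.7},
  ],
)

```text
clock: 31.15
tcp_pos: [0.4387, 0.208, 0.0109]
orientation: [0.147, -3.137, 0.001]
contact_force: [0.5, -0.5, -0.2]
grip_width: 0.0728
```

>>> drive_tool(
  commands=[
    {"tx": 0,"ty": 0,"tz": -0.7,"rx": 0,"ry": 0,"rz": 0,"grip": -0.7},
    {"tx": 0,"ty": 0,"tz": -0.7,"rx": 0,"ry": 0,"rz": 0,"grip": -0.7},
    {"tx": 0,"ty": 0,"tz": -0.3,"rx": 0,"ry": 0,"rz": 0,"grip": -0.7},
    {"tx": 0,"ty": 0,"tz": 0,"rx": 0,"ry": 0,"rz": 0,"grip": -0.7},
  ],
)

```text
clock: 31.65
tcp_pos: [0.4382, 0.2086, -0.0233]
orientation: [0.149, -3.137, 0.001]
contact_force: [0.7, 0.3, 0.4]
grip_width: 0.0727
```

>>> drive_tool(
  commands=[
    {"tx": 0,"ty": 0,"tz": 0,"rx": 0,"ry": 0,"rz": 0,"grip": 1},
    {"tx": 0,"ty": 0,"tz": 0,"rx": 0,"ry": 0,"rz": 0,"grip": 1},
    {"tx": 0,"ty": 0,"tz": 0,"rx": 0,"ry": 0,"rz": 0,"grip": 1},
    {"tx": 0,"ty": 0,"tz": 0,"rx": 0,"ry": 0,"rz": 0,"grip": 1},
  ],
  grip_force=40,
)

```text
clock: 32.15
tcp_pos: [0.439, 0.2092, -0.0223]
orientation: [-0.149, 3.137, 0.001]
contact_force: [-0.5, 0.3, 6.3]
grip_width: 0.0518
```

```bash
python3 - <<'E'
from h import *
f=eyes.grab_frame("scene"); c=f["frame"][130:300,110:330]; cv2.imwrite("pics/s12.png",cv2.resize(c,(770,595),interpolation=cv2.INTER_CUBIC)); o=status.get_obs(); print(o["tcp_pos"],o["contact_force"],o["grip_width"],o["orientation"])
E
```

```text
[ 0.43896709  0.20917519 -0.0222642 ] [0.2290845  0.31155787 5.9047184 ] 0.05175926772523726 [-1.49238517e-01  3.13733366e+00  8.73822514e-04]
```

View pics/s12.png

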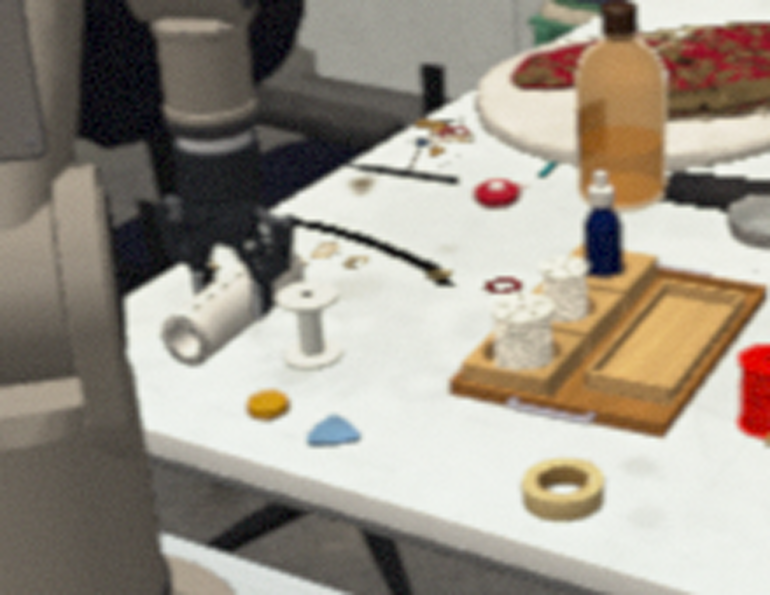

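Gripped at 51.8 mm, which matches the 52 mm roll. Lifting it clear of everything standing and carrying it to the trough.

>>> drive_tool(
  commands=[
    {"tx": 0,"ty": 0,"tz": 0.5,"rx": 0,"ry": 0,"rz": 0,"grip": 1},
    {"tx": 0,"ty": 0,"tz": 1,"rx": 0,"ry": 0,"rz": 0,"grip": 1},
    {"tx": 0,"ty": 0,"tz": 1,"rx": 0,"ry": 0,"rz": 0,"grip": 1},
    {"tx": 0,"ty": 0,"tz": 1,"rx": 0,"ry": 0,"rz": 0,"grip": 1},
    {"tx": 0,"ty": 0,"tz": 1,"rx": 0,"ry": 0,"rz": 0,"grip": 1},
    {"tx": 0,"ty": 0,"tz": 1,"rx": 0,"ry": 0,"rz": 0,"grip": 1},
    {"tx": 0.35,"ty": -1,"tz": 1,"rx": 0,"ry": 0,"rz": 0,"grip": 1},
    {"tx": 0.35,"ty": -1,"tz": 1,"rx": 0,"ry": 0,"rz": 0,"grip": 1},
    {"tx": 0.35,"ty": -1,"tz": 0.7,"rx": 0,"ry": 0,"rz": 0,"grip": 1},
    {"tx": 0.35,"ty": -1,"tz": 0,"rx": 0,"ry": 0,"rz": 0,"grip": 1},
  ],
)

```text
clock: 33.45
tcp_pos: [0.4674, 0.128, 0.1425]
orientation: [-0.149, 3.136, 0.002]
contact_force: [0.5, 0.5, -1.5]
grip_width: 0.0522
```

```bash
python3 - <<'E'
from h import *
f=eyes.grab_frame("scene"); c=f["frame"][90:260,110:330]; cv2.imwrite("pics/s13.png",cv2.resize(c,(770,595),interpolation=cv2.INTER_CUBIC)); o=status.get_obs(); print(o["tcp_pos"],o["contact_force"],o["grip_width"],o["orientation"])
E
```

```text
[0.4677786  0.12472341 0.14204712] [ 0.19729189 -2.36081916 -2.53998675] 0.05181545209745455 [-1.43383133e-01  3.13713719e+00 -1.44336869e-03]
```

View pics/s13.png

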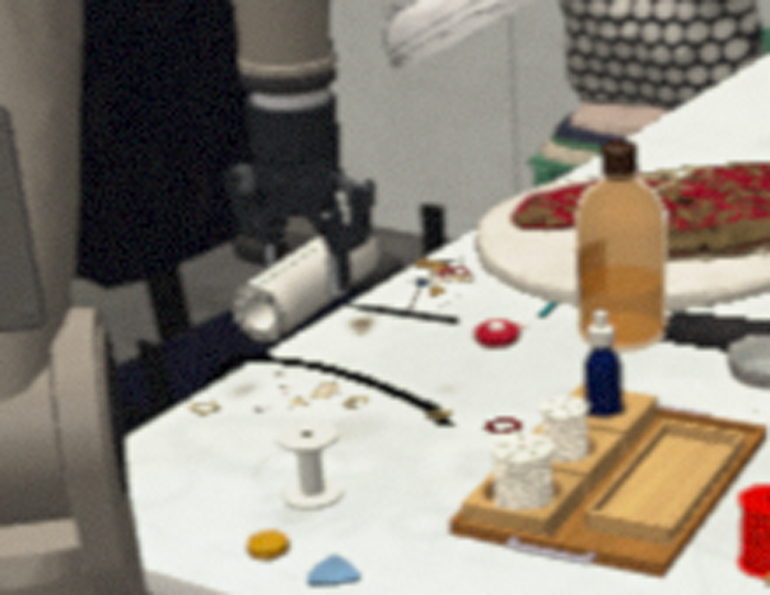

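The roll hangs level. Carrying on to the trough.

>>> drive_tool(
  commands=[
    {"tx": 0.35,"ty": -1,"tz": 0,"rx": 0,"ry": 0,"rz": 0,"grip": 1},
    {"tx": 0.35,"ty": -1,"tz": 0,"rx": 0,"ry": 0,"rz": 0,"grip": 1},
    {"tx": 0.35,"ty": -1,"tz": 0,"rx": 0,"ry": 0,"rz": 0,"grip": 1},
    {"tx": 0.35,"ty": -1,"tz": 0,"rx": 0,"ry": 0,"rz": 0,"grip": 1},
    {"tx": 0.35,"ty": -1,"tz": 0,"rx": 0,"ry": 0,"rz": 0,"grip": 1},
    {"tx": 0.35,"ty": -1,"tz": 0,"rx": 0,"ry": 0,"rz": 0,"grip": 1},
    {"tx": 0.35,"ty": -1,"tz": 0,"rx": 0,"ry": 0,"rz": 0,"grip": 1},
    {"tx": 0.35,"ty": -1,"tz": 0,"rx": 0,"ry": 0,"rz": 0,"grip": 1},
    {"tx": 0.35,"ty": -1,"tz": 0,"rx": 0,"ry": 0,"rz": 0,"grip": 1},
    {"tx": 0.35,"ty": -1,"tz": 0,"rx": 0,"ry": 0,"rz": 0,"grip": 1},
  ],
)

```text
clock: 34.75
tcp_pos: [0.5362, -0.0718, 0.141]
orientation: [0.149, -3.137, -0.0]
contact_force: [0.7, -0.1, -1.3]
grip_width: 0.0512
```

>>> drive_tool(
  commands=[
    {"tx": 0.35,"ty": -1,"tz": 0,"rx": 0,"ry": 0,"rz": 0,"grip": 1},
    {"tx": 0.35,"ty": -1,"tz": 0,"rx": 0,"ry": 0,"rz": 0,"grip": 1},
    {"tx": 0.35,"ty": -1,"tz": 0,"rx": 0,"ry": 0,"rz": 0,"grip": 1},
    {"tx": 0.35,"ty": -1,"tz": 0,"rx": 0,"ry": 0,"rz": 0,"grip": 1},
    {"tx": 0.2,"ty": -0.7,"tz": 0,"rx": 0,"ry": 0,"rz": 0,"grip": 1},
    {"tx": 0,"ty": 0,"tz": 0,"rx": 0,"ry": 0,"rz": 0,"grip": 1},
  ],
)

```text
clock: 35.5
tcp_pos: [0.5682, -0.1662, 0.1411]
orientation: [0.146, -3.138, 0.001]
contact_force: [0.0, 0.1, -1.6]
grip_width: 0.0518
```

```bash
python3 - <<'E'
from h import *
f=eyes.grab_frame("scene"); np.savez("s14.npz",**f); c=f["frame"][90:260,180:400]; cv2.imwrite("pics/s14.png",cv2.resize(c,(770,595),interpolation=cv2.INTER_CUBIC)); o=status.get_obs(); print(o["tcp_pos"],o["contact_force"],o["grip_width"],o["orientation"])
W=world(f); g=f["frame"]
m=(np.abs(W[...,0]-.57)<.12)&(np.abs(W[...,1]+.168)<.05)&(W[...,2]>.135)&(W[...,2]<.225)&(g.min(-1)>110)
P=W[m]; print(len(P),P.min(0),P.max(0),cv2.minAreaRect(P[:,:2].astype(np.float32)*1000))
E
```

```text
[ 0.56819063 -0.16508427  0.14104748] [-0.07524831  0.42711374 -0.96776251] 0.05178228405729037 [ 1.47908218e-01 -3.13732651e+00 -5.92131906e-04]
506 [ 0.48041319 -0.20410737  0.16458072] [ 0.64829451 -0.13593954  0.22271044] ((564.6204833984375, -169.95864868164062), (162.282470703125, 69.64432525634766), 10.283584594726562)
```

View pics/s14.png

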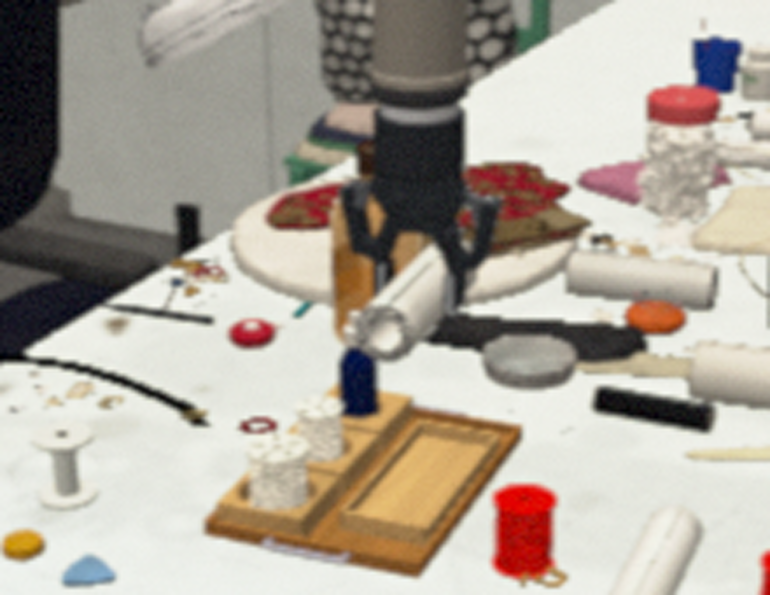

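>>> drive_tool(
  commands=[
    {"tx": 0.05,"ty": -0.1,"tz": -1,"rx": 0,"ry": 0,"rz": 0,"grip": 1},
    {"tx": 0,"ty": 0,"tz": -1,"rx": 0,"ry": 0,"rz": 0,"grip": 1},
    {"tx": 0,"ty": 0,"tz": -1,"rx": 0,"ry": 0,"rz": 0,"grip": 1},
    {"tx": 0,"ty": 0,"tz": -1,"rx": 0,"ry": 0,"rz": 0,"grip": 1},
    {"tx": 0,"ty": 0,"tz": -1,"rx": 0,"ry": 0,"rz": 0,"grip": 1},
    {"tx": 0,"ty": 0,"tz": -1,"rx": 0,"ry": 0,"rz": 0,"grip": 1},
    {"tx": 0,"ty": 0,"tz": 0,"rx": 0,"ry": 0,"rz": 0,"grip": 1},
  ],
)

```text
clock: 36.42
tcp_pos: [0.5681, -0.1666, 0.0193]
orientation: [0.149, -3.134, -0.001]
contact_force: [0.1, 0.9, -0.9]
grip_width: 0.052
```

```bash
python3 - <<'E'
from h import *
for n in("scene","top"):
    f=eyes.grab_frame(n); np.savez(n+"15.npz",**f); W=world(f); g=f["frame"]
    c=g[150:270,200:355] if n=="scene" else g[140:260,220:375]
    cv2.imwrite(f"pics/{n}15.png",cv2.resize(c,(775,600),interpolation=cv2.INTER_CUBIC))
    m=(np.abs(W[...,0]-.57)<.12)&(np.abs(W[...,1]+.168)<.045)&(W[...,2]>.045)&(W[...,2]<.1)&(g.min(-1)>100)
    P=W[m]
    if len(P)>5: print(n,len(P),P.min(0),P.max(0),cv2.minAreaRect(P[:,:2].astype(np.float32)*1000))
o=status.get_obs(); print(o["tcp_pos"],o["contact_force"],o["grip_width"],o["orientation"])
E
```

```text
scene 530 [ 0.48235196 -0.20244648  0.04545612] [ 0.64964036 -0.12993404  0.09845775] ((563.7468872070312, -164.83294677734375), (162.43426513671875, 70.04750061035156), 13.210392951965332)
top 103 [ 0.48890455 -0.19253295  0.08235594] [ 0.53426375 -0.15777884  0.0992867 ] ((511.56280517578125, -173.41152954101562), (41.80244064331055, 35.769229888916016), 7.574999809265137)
[ 0.56969729 -0.16726724  0.02131161] [-0.43034746 -0.73273812 -0.65017658] 0.05176067246315814 [ 1.48872643e-01 -3.13802003e+00  1.06855466e-04]
```

View pics/scene15.png

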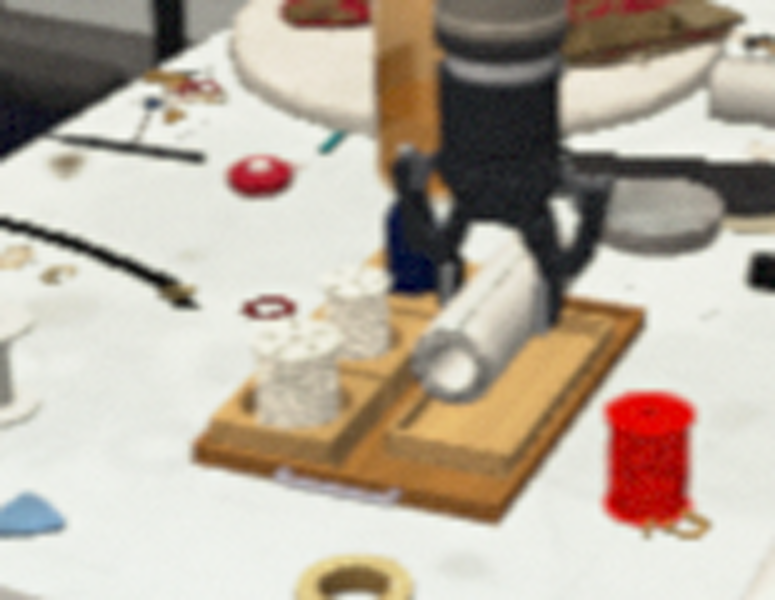

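The roll is just above the trough at crop (475,340). Its long axis lines up, and it needs about 3 mm more in x. Lowering.

>>> drive_tool(
  commands=[
    {"tx": 0.15,"ty": 0,"tz": -0.7,"rx": 0,"ry": 0,"rz": 0,"grip": 1},
    {"tx": 0,"ty": 0,"tz": -0.5,"rx": 0,"ry": 0,"rz": 0,"grip": 1},
    {"tx": 0,"ty": 0,"tz": -0.3,"rx": 0,"ry": 0,"rz": 0,"grip": 1},
    {"tx": 0,"ty": 0,"tz": 0,"rx": 0,"ry": 0,"rz": 0,"grip": 1},
  ],
)

```text
clock: 37.02
tcp_pos: [0.5721, -0.167, -0.0093]
orientation: [0.149, -3.137, -0.0]
contact_force: [0.3, 0.5, -1.6]
grip_width: 0.052
```

>>> drive_tool(
  commands=[
    {"tx": 0,"ty": 0,"tz": -0.12,"rx": 0,"ry": 0,"rz": 0,"grip": 1},
    {"tx": 0,"ty": 0,"tz": 0,"rx": 0,"ry": 0,"rz": 0,"grip": 1},
  ],
)

```text
clock: 37.28
tcp_pos: [0.5727, -0.1671, -0.011]
orientation: [-0.149, 3.138, 0.0]
contact_force: [0.5, 0.9, -2.1]
grip_width: 0.0519
```

>>> drive_tool(
  commands=[
    {"tx": 0,"ty": 0,"tz": 0,"rx": 0,"ry": 0,"rz": 0,"grip": -0.8},
    {"tx": 0,"ty": 0,"tz": 0,"rx": 0,"ry": 0,"rz": 0,"grip": -0.8},
    {"tx": 0,"ty": 0,"tz": 0,"rx": 0,"ry": 0,"rz": 0,"grip": -0.8},
    {"tx": 0,"ty": 0,"tz": 0.5,"rx": 0,"ry": 0,"rz": 0,"grip": -0.8},
    {"tx": 0,"ty": 0,"tz": 1,"rx": 0,"ry": 0,"rz": 0,"grip": -0.8},
    {"tx": 0,"ty": 0,"tz": 1,"rx": 0,"ry": 0,"rz": 0,"grip": -0.8},
    {"tx": 0,"ty": 0,"tz": 1,"rx": 0,"ry": 0,"rz": 0,"grip": -0.8},
    {"tx": 0,"ty": 0,"tz": 1,"rx": 0,"ry": 0,"rz": 0,"grip": -0.8},
    {"tx": 0,"ty": 0,"tz": 1,"rx": 0,"ry": 0,"rz": 0,"grip": -0.8},
    {"tx": 0,"ty": 0,"tz": 1,"rx": 0,"ry": 0,"rz": 0,"grip": -0.8},
  ],
)

```text
clock: 38.52
tcp_pos: [0.5726, -0.1671, 0.1205]
orientation: [-0.149, 3.138, 0.0]
contact_force: [-0.2, 0.0, 0.3]
grip_width: 0.077
```

>>> drive_tool(
  commands=[
    {"tx": 0,"ty": -1,"tz": 1,"rx": 0,"ry": 0,"rz": 0,"grip": -0.8},
    {"tx": 0,"ty": -1,"tz": 1,"rx": 0,"ry": 0,"rz": 0,"grip": -0.8},
    {"tx": 0,"ty": -1,"tz": 1,"rx": 0,"ry": 0,"rz": 0,"grip": -0.8},
    {"tx": 0,"ty": -1,"tz": 0,"rx": 0,"ry": 0,"rz": 0,"grip": -0.8},
    {"tx": 0,"ty": -1,"tz": 0,"rx": 0,"ry": 0,"rz": 0,"grip": -0.8},
    {"tx": 0,"ty": -1,"tz": 0,"rx": 0,"ry": 0,"rz": 0,"grip": -0.8},
    {"tx": 0,"ty": -1,"tz": 0,"rx": 0,"ry": 0,"rz": 0,"grip": -0.8},
    {"tx": 0,"ty": -1,"tz": 0,"rx": 0,"ry": 0,"rz": 0,"grip": -0.8},
    {"tx": 0,"ty": -1,"tz": 0,"rx": 0,"ry": 0,"rz": 0,"grip": -0.8},
    {"tx": 0,"ty": 0,"tz": 0,"rx": 0,"ry": 0,"rz": 0,"grip": -0.8},
  ],
)

```text
clock: 39.78
tcp_pos: [0.5718, -0.3496, 0.1789]
orientation: [0.144, -3.138, 0.002]
contact_force: [0.6, 0.0, 1.0]
grip_width: 0.077
```

```bash
python3 - <<'E'
from h import *
for n in("scene","top"):
    f=eyes.grab_frame(n); W=world(f); g=f["frame"]
    c=g[160:280,190:345] if n=="scene" else g[140:260,220:375]
    cv2.imwrite(f"pics/{n}16.png",cv2.resize(c,(775,600),interpolation=cv2.INTER_CUBIC)); cv2.imwrite(f"pics/{n}16full.png",g)
    m=(np.abs(W[...,0]-.57)<.1)&(np.abs(W[...,1]+.168)<.036)&(W[...,2]>.03)&(W[...,2]<.1)
    P=W[m]; print(n,"roll",len(P),cv2.minAreaRect(P[:,:2].astype(np.float32)*1000),"ztop",np.percentile(P[:,2],[90,97]))
    t=P[P[:,2]>np.percentile(P[:,2],95)-.01]; A=np.c_[t[:,:1]-.57,np.ones(len(t))]; print("  slope z/x",np.linalg.lstsq(A,t[:,2],rcond=None)[0])
    for c,nm in(((.473,-.077),"wide"),((.561,-.069),"narrow"),((.649,-.061),"bottle"),((.426,.113),"reel")):
        m=(np.hypot(W[...,0]-c[0],W[...,1]-c[1])<.035)&(W[...,2]>.035)&(W[...,2]<.14); q=W[m]
        if len(q)<5: print(nm,len(q));continue
        z=np.percentile(q[:,2],97); t=q[q[:,2]>z-.008]; print(nm,z.round(4),t.mean(0).round(4))
o=status.get_obs(); print(o["clock"],o["tcp_pos"],o["contact_force"],o["grip_width"])
E
```

```text
scene roll 553 ((572.0460815429688, -170.45657348632812), (169.53900146484375, 50.799163818359375), 4.139884948730469) ztop [0.06263562 0.06452937]
  slope z/x [0.00696229 0.0598702 ]
wide 0.0746 [ 0.4715 -0.0795  0.072 ]
narrow 0.0722 [ 0.5602 -0.0705  0.0696]
bottle 0.1198 [ 0.6484 -0.0605  0.1183]
reel 0.0647 [0.4242 0.1124 0.062 ]
top roll 774 ((575.829345703125, -161.3271484375), (170.3065643310547, 62.367401123046875), 5.707967758178711) ztop [0.0633634  0.06527525]
  slope z/x [0.00310322 0.0598542 ]
wide 0.0765 [ 0.4729 -0.0781  0.0724]
narrow 0.0741 [ 0.561  -0.0695  0.0701]
bottle 0.1278 [ 0.6482 -0.0601  0.1268]
reel 0.0673 [0.4262 0.1143 0.0628]
39.875 [ 0.57264078 -0.34680404  0.17867494] [ 0.3760623  -0.07042234  0.43007306] 0.07670397695720782
```

View pics/scene16.png

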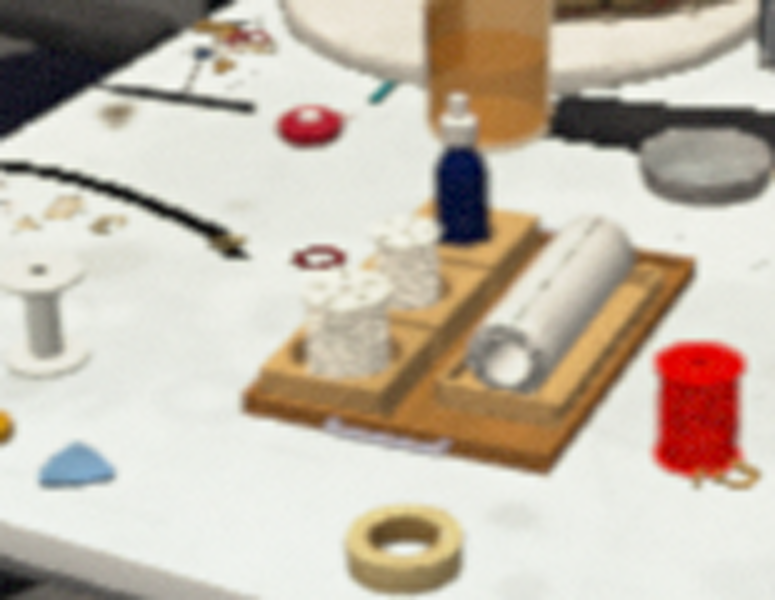

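View pics/top16.png

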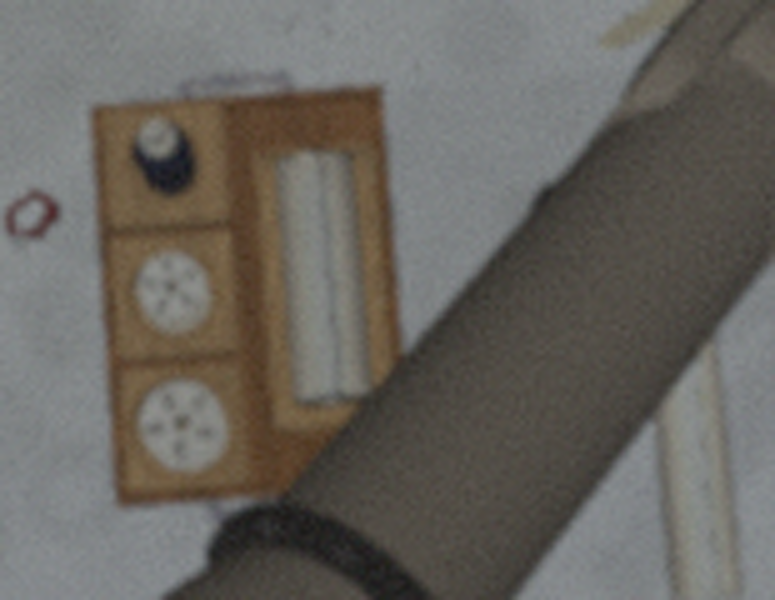

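View pics/scene16full.png

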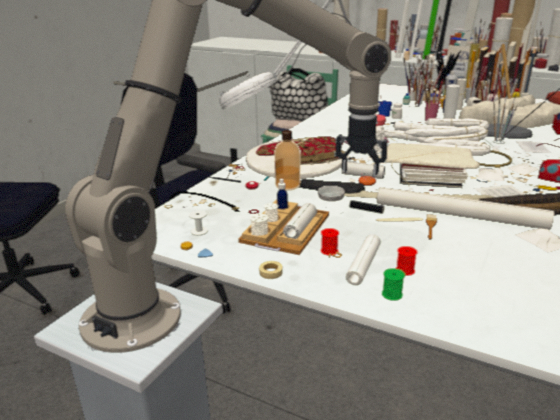

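Both pictures show all four parts in place. The roll is level in the trough, and its band of top points has risen from 0.0495 on the bench to 0.0599, which is 10 mm, exactly the trough floor's height. The spool tops read about 0.075 and 0.073, the bottle is upright, and the reel, long roll and coloured spools are where they were. The gripper is clear of everything, so I'm handing in.

```bash
python3 - <<'E'
from h import *
print(workorder.hand_in())
E
```

```text
the job is handed in; nothing more can be done
None
```

The caddy is packed and handed in at about 40 s on the robot's clock. No verdict was reported.

**What I did, in the order asked:**
1. Stood the wide white spool in the near block, which has the largest hole.
2. Stood the narrow spool in the middle block.
3. Stood the bottle in the far block, which has the smallest hole.
4. Laid the 161 mm roll in the trough.

**Last checks (camera depth, good to about 2 mm):**

| Part | Measured | Expected when fully down |
|---|---|---|
| Wide spool, top | 0.075–0.077 m | 0.072 m |
| Narrow spool, top | 0.072–0.074 m | 0.070 m |
| Bottle, top | 0.120 m (scene) / 0.128 m (top) | 0.126 m |
| Roll, rise from bench to trough | 10 mm, level | 10 mm |

- **Disagreements:** the two cameras differ by 8 mm on the bottle's top. Both pictures show it upright and seated. The spool tops read 2–4 mm high, about as much as the untouched reel does.
- **Left alone:** the empty reel measured within about 1 mm of its starting spot. The long roll and the red and green spools look unmoved in the pictures; I didn't re-measure them.

**What went wrong:** the first grasp missed. The real fingertips sit about 38 mm above the reported tool position, so the jaws closed on top of the wide spool and pressed on it. The wrist read 40.1 N. The 40 N limit is for the arm or the gripper's body, and the fingertips were what touched, but a strict reading could count it. The spool looked undamaged and hadn't moved. I measured the offset, corrected for it, and every grasp after that worked.

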